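# Dry clamp-up of a weighted lamp column, heavy end down

## Robot

A 6-joint arm with a two-finger parallel gripper is mounted at the origin on the work surface. World frame = base frame: x ahead of the robot, y to its left, z up, the work surface at z = 0. Lengths are in m, angles in rad, forces in N, time in s.
With the tool pointing down it reaches from about 0.4 to 0.825 m from the base axis. Payload 7 kg.
Tool frame: the origin (TCP) lies midway between the tips of the shut fingers; the grasp point (between the pads) lies 19 mm behind it (ctrl.grip_point_offset is the distance from the TCP to the grasp point, in m); z points along the fingers, y is the direction in which the jaws open and shut (so a half turn about z gives the same grasp; the last joint's range is limited). The gripper opens to 85 mm and grips with 20 to 120 N. Pads are 22 mm wide; open, the fingers measure 114 mm over their backs; the gripper's body (76 mm by 85 mm) begins 54 mm behind the grasp point. The pads swing forward as they close: fully open they stand 13 mm farther back than shut.
Start: joints at [-0.911, 0.359, 0.012, 0, -1.224, -0.288], TCP at [0.245, -0.629, 0.231] pointing down, gripper open.
Joint ranges: [-3.07, 3.07], [-1.43, 2.12], [-1.02, 1.25], [-3.03, 1.67], [-3.05, -0], [-3.03, 3.03]. Speed limits (rad/s): [2.39, 2.39, 3.01, 3.14, 3.14, 3.14].

## Interface

Orientations are given as a rotation vector (axis times angle).
In Python, from station import ctrl gives the robot as it stands.
- The arm moves only by the tool move_arm, never from a script. Its argument "deltas" is a list of rows, each a list of 6 numbers: the shift along the world's x, y, z in cm, then the turn, a rotation vector about the world's x, y, z in degrees. In form: [[x, y, z, wx, wy, wz], ...]. A call has exactly 5 rows; each row shifts and turns the pose as measured when the row begins; what a row does not reach is not made up. A row lasts 1/8 s, in which the tool goes at most 62.5 mm and 10.7 degrees, less where a joint would pass 70% of its speed; a pose out of reach is approached as far as the arm can. A call is refused whole if a number of a shift passes 6.25 or a number of a turn 10.7, either way. A call with a gripper value outside its range is refused whole. "hand" is the closure in counts, from 0 (fully open) to 255 (shut), set as the call begins (left out, the last holds). The fingers move at their own pace and stop on an object; the grip force is fixed at half the most. Time passes only in rows, so rows that do not move let the fingers close, or fill a call up. It gives the time, the measured TCP pose, the force and the opening at its end, in the units of the state.
- ctrl.observe(): the state, without advancing time (a new reading comes with each control period).
- ctrl.get_image(name): name is "scene" or "top"; returns (picture, depth): 384x512x3 uint8, blue, green, red; 384x512 float32, m along the optical axis (not along the pixel's ray), 0 where there is no reading.
- ctrl.camera_model(name): a dict with "camera_matrix" (3x3 intrinsics, pixels), "R" (3x3) and "t" (3): a world point X has camera coordinates R X + t. Camera axes: x right, y down, z forward; pixel columns grow to the right and rows downward; lengths in m; the calibration is good to about 2 mm. A picture is of the moment at which its call begins. camera_model takes no time and is no camera call.
- ctrl.hand_in(): hands the job in, once; it reports no verdict.
The state is a dict: "t": time; "q": joint angles; "joint_velocities": joint speeds; "tau": joint torques, N m; "position": TCP position; "tcp_rot": TCP orientation; "contact_force": force on the tool from outside, world axes, zero at the start; "moment": the same for the moment, N m; "finger_gap": finger opening in m.
Only numpy, scipy, OpenCV 4.12 (cv2) and the standard library are available. Lean on these libraries where they do the work, as an engineer would, in place of code of your own. Each camera call takes 0.05 s, during which the arm holds its last target.

## Task

One end of the square wooden lamp column has a steel slug hidden in it: pick the column up level by its middle and balance it in the grip to find which end is heavy, then stand it heavy end down on the foot board in the jig, snug and square against both fences of the corner. Lay the little oak pad centrally on top of the column, then press the toggle clamp's handle fully down so that its spindle clamps pad and column. Set the parts down without dropping them, let go, and leave the offcut, pencil, try square and glue bottle where they are.

Things in the scene. Friction and masses are not known exactly. Their poses are not given: they have to be found in the camera images.
- column: lamp column: plain beech bar 44 x 44 x 130 mm, 0.29 to 0.45 kg, lying on a long side; the same round darker plug, 29 mm across, flush in each end. Origin at its middle (22 mm above the bench as it lies), x along its length, y and z square to its sides. A hidden steel slug puts the centre of mass about 21 mm from the middle towards one end; nothing visible tells which end
- jig: glue-up jig, fixed: plywood board, 15 mm thick, x from -80 to 55 mm, y from -70 to 180 mm. It carries a foot board, an L-shaped corner of dark fences and, on a post, a toggle clamp. Origin on the bench surface straight below the place of the column's axis; z up, y towards the clamp, x towards the side away from the robot
- seat (a point): point on the foot board's top, 33 mm above the bench, where the column's axis belongs: the column then touches both fences. Axes as the jig's. The foot board is 96 x 96 mm, centred here. The fence faces stand 22 mm from here, at x = -22 and at y = +22 mm, from 35 to 65 mm above the bench; the fences are 50 mm thick; the corner is open to +x and -y
- clamp_pivot (a point): pivot of the clamp's arm, 205 mm above the bench at y = 110 mm in the jig, on a post (x +-30 mm, y 90 to 170 mm, 160 mm high; clamp body on it up to 214 mm). Axes as the jig's. While the clamp is open the arm stands upright above this pivot, up to 330 mm above the bench, with its spindle pointing to -y: its foot then lies at about y = 88 mm, 318 mm up
- pad: scrap pad: a square of dark oak 50 x 50 mm, 12 mm thick, 22 g, lying flat on the bench; origin at the centre of its underside, z up, x and y square to its sides
- handle (a joint): toggle clamp handle: 0 is open, raised 0.95 rad above level, pointing up and to the jig's +y; it grows as the handle is pressed down; 1.15 is locked, 0.2 rad below level. It needs a few newtons at the grip, stays where it is left and locks by itself at the end. As it goes down, the arm swings over the column and a spring-loaded spindle presses on the pad at the seat's axis with about 12 N
- handle_hinge (a point): centre of the handle's hinge, 191 mm above the bench at y = 152 mm in the jig; the hinge's axis is level, along the jig's x
- handle_end (a point): outer end of the handle, 140 mm from its hinge; the black round grip, 20 mm thick, runs from here to 45 mm from the hinge
- spindle: clamp spindle with a rubber foot 22 mm across, carried by the clamp's arm. Its origin lies at the arm's pivot (205 mm above the bench, y = 110 mm in the jig), not at the foot
- offcut: a bystander: a short piece of the same beech bar, 62 x 44 x 44 mm; origin at the centre of its underside, x along its length
- pencil: a bystander: a flat green carpenter's pencil, 173 mm long, 14 x 8 mm, lying along its x; origin under its middle
- try_square: a bystander: a try square, dark wooden stock 115 x 18 x 20 mm along y, steel blade 150 mm along +x; origin under the stock's middle
- glue_bottle: a bystander: a white bottle with an orange cap, 60 mm across, 170 mm high; origin at the centre of its underside
There are look-alikes about, which are no part of the job. Of the things like the pad, leave any that is orange; of the rest the larger one is meant. What is shaped like the column but yellow is not meant.

How it is judged:
By the outcome, as a careful person would: the job done as asked, in the order asked, and still so for the second after the job is handed in, with the robot touching nothing.
It also fails if it takes over 72 s, if anything falls off the work surface, if the arm or the gripper's body presses on something with over 40 N, if the wrist force passes 120 N, or if a joint passes its speed limit or range.

## Working session

There is one attempt and no reset: what is moved stays moved. The work goes in short steps, Python scripts to look and compute and a tool call to move; the robot and the scene stay as the last step left them, time stands still between calls to the robot, and variables do not carry over. Pictures are saved under pics/ and viewed, and the job is handed in when it is done.

Besides the shell and the picture viewer there is one more tool, called after "Request:" as name([rows], argument=value, ...), one row to a line, values as JSON. move_arm: Moves the arm, as the interface text tells. Its arguments: {"type":"object","properties":{"deltas":{"type":"array"},"hand":{"type":"number"}},"required":["deltas"]}

```bash
mkdir -p pics; ls
python3 - <<'E'
from station import ctrl
import cv2,numpy as np,pickle
o=ctrl.observe();print({k:np.round(v,3).tolist() for k,v in o.items()}, ctrl.grip_point_offset)
d={}
for n in("scene","top"):
    im,dp=ctrl.get_image(n);cv2.imwrite(f"pics/{n}0.png",im);d[n]=(im,dp,ctrl.camera_model(n))
    print(n,d[n][2])
pickle.dump(d,open("d0.pkl","wb"))
E
```

```text
pics
{'t': 0.0, 'q': [-0.911, 0.359, 0.011, -0.0, -1.224, -0.288], 'joint_velocities': [0.001, -0.001, -0.0, -0.002, 0.001, 0.0], 'tau': [-0.001, -58.332, 29.341, 6.937, -0.006, -0.0], 'position': [0.245, -0.628, 0.23], 'tcp_rot': [0.581, -3.087, -0.002], 'contact_force': [0.317, -0.646, 0.017], 'moment': [-0.003, -0.015, 0.001], 'finger_gap': 0.085} 0.0187
scene {'camera_matrix': array([[408.54867266,   0.        , 252.68476791],
       [  0.        , 408.54867266, 190.17563074],
       [  0.        ,   0.        ,   1.        ]]), 'R': array([[-0.40094847,  0.91597611,  0.01510272],
       [ 0.56188233,  0.25890567, -0.78565648],
       [-0.72355274, -0.30652181, -0.61847862]]), 't': array([ 0.25128715, -0.12393669,  1.78574304])}
top {'camera_matrix': array([[446.46952285,   0.        , 254.57094365],
       [  0.        , 446.46952285, 191.81248873],
       [  0.        ,   0.        ,   1.        ]]), 'R': array([[ 0.01256164, -0.99980713,  0.01509642],
       [-0.9826439 , -0.01513761, -0.18488324],
       [ 0.18507611, -0.01251197, -0.98264454]]), 't': array([-0.05438092,  0.53459671,  1.24053014])}
```

View pics/scene0.png

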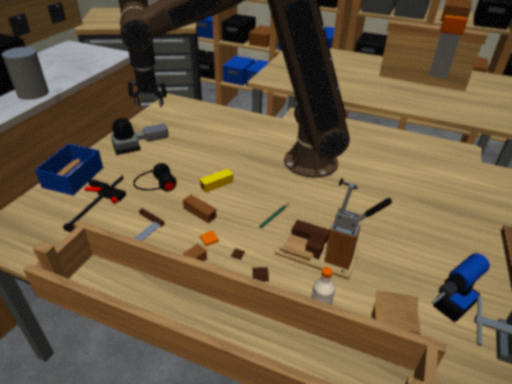

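View pics/top0.png

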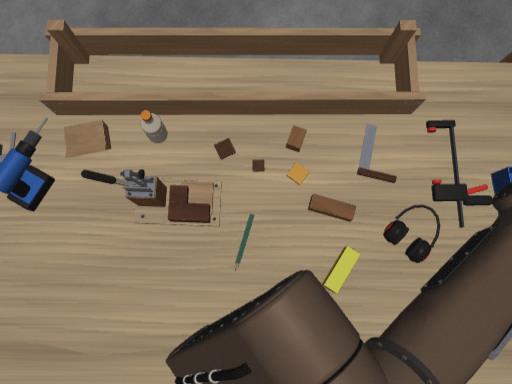

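The top view shows the brown column at (332,207), the yellow look-alike at (342,270) and the offcut at (296,138). There are three pad candidates: dark large (225,149), dark small (258,165) and orange (298,174). The large dark one fits the description. The jig is at (180,203), with the clamp handle pointing left from (125,182). I'll confirm these in enlarged crops.

```bash
cat > h.py <<'E'
import numpy as np,cv2,pickle
def ray(cam,u,v,z):
    K,R,t=cam["camera_matrix"],cam["R"],cam["t"]
    d=R.T@np.linalg.solve(K,[u,v,1.]);c=-R.T@t
    return c+d*(z-c[2])/d[2]
def proj(cam,X):
    p=cam["camera_matrix"]@(cam["R"]@np.asarray(X,float)+cam["t"]);return p[:2]/p[2]
def dep(cam,dp,u,v):
    K,R,t=cam["camera_matrix"],cam["R"],cam["t"]
    d=np.linalg.solve(K,[u,v,1.])*dp[int(round(v)),int(round(u))]
    return R.T@(d-t)
def crop(im,x0,y0,w,h,s,fn):
    cv2.imwrite(fn,cv2.resize(im[y0:y0+h,x0:x0+w],None,fx=s,fy=s,interpolation=cv2.INTER_CUBIC))
E
python3 - <<'E'
from h import *
d=pickle.load(open("d0.pkl","rb"))
im=d["top"][0]
im=cv2.convertScaleAbs(im,alpha=1.6,beta=15)
crop(im,200,120,160,110,5,"pics/c1.png")
crop(im,75,155,160,80,5,"pics/c2.png")
E
```

```text
(no output)
```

View pics/c1.png

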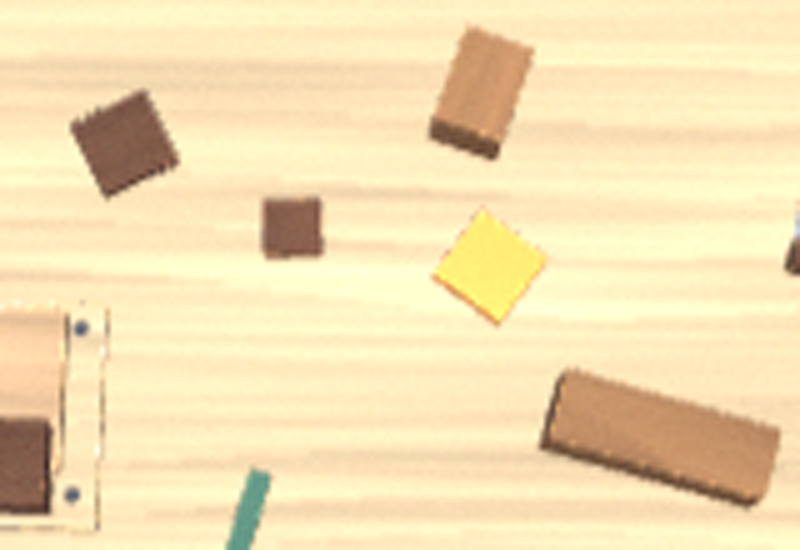

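View pics/c2.png

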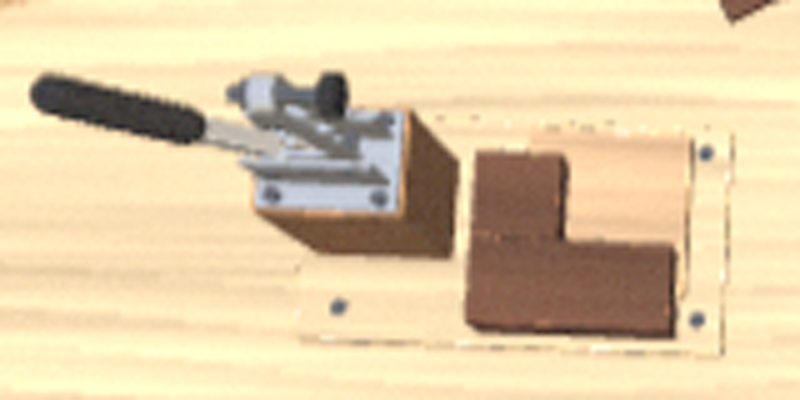

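Crop c1 confirms that the pad at (225,149) is the larger dark one. The column is the beech bar with top-face corners near crop (568,370), (780,428), (752,506) and (545,445). Crop c2 shows the fences' inner corner at (565,240), opening up and to the right. Next I'll compute positions.

Run:
```python
from h import *
d=pickle.load(open("d0.pkl","rb"));im,dp,cam=d["top"]
def P(ox,oy,x,y,z): return ray(cam,ox+(x+.5)/5-.5,oy+(y+.5)/5-.5,z)
def show(n,ox,oy,pts,z):
    p=np.array([P(ox,oy,*q,z) for q in pts]); print(n,np.round(p[:,:2],4).tolist(),"c",np.round(p.mean(0),4))
    e=np.diff(np.vstack([p,p[:1]]),axis=0)[:,:2]; print("  len",np.round(np.linalg.norm(e,axis=1),4),"ang",np.round(np.degrees(np.arctan2(e[:,1],e[:,0])),1))
show("col",200,120,[(568,370),(780,428),(755,500),(548,443)],.044)
show("pad",200,120,[(72,126),(146,90),(178,160),(107,197)],.012)
show("offcut",200,120,[(470,26),(534,48),(498,148),(434,118)],.044)
show("fence inner",75,155,[(565,240),(675,245),(677,335),(467,325),(475,152),(565,152)],.065)
show("board",75,155,[(733,133),(723,355),(297,340)],.015)
show("foot",75,155,[(690,135),(530,130)],.033)
for n,(u,v) in dict(col=(332,207),pad=(225,149),fence=(190,212),foot=(200,190),base=(215,190)).items(): print(n,np.round(dep(cam,dp,u,v),4))
# segmentation by height: column
vv,uu=np.mgrid[0:384,0:512];K,R,t=cam["camera_matrix"],cam["R"],cam["t"]
X=(np.stack([(uu-K[0,2])/K[0,0],(vv-K[1,2])/K[1,1],np.ones_like(uu)],-1)*dp[...,None]-t)@R
def rect(n,box,zl,zh):
    u0,v0,u1,v1=box;m=(X[...,2]>zl)&(X[...,2]<zh)&(uu>=u0)&(uu<u1)&(vv>=v0)&(vv<v1)
    p=X[m];r=cv2.minAreaRect((p[:,:2]*1000).astype(np.float32));print(n,m.sum(),p[:,2].mean().round(4),r)
rect("col",(300,185,365,230),.038,.05)
rect("pad",(208,130,245,168),.006,.018)
rect("offcut",(280,120,312,158),.038,.05)
rect("fences",(160,175,222,230),.058,.072)
rect("sq",(350,110,405,190),.006,.018);
```

```text
col [[0.5338, -0.2176], [0.5015, -0.3404], [0.4593, -0.3247], [0.4907, -0.2055]] c [ 0.4963 -0.272   0.044 ]
  len [0.127  0.045  0.1232 0.0448] ang [-104.7  159.6   75.2  -15.7]
pad [[0.6858, 0.0775], [0.7093, 0.0332], [0.6655, 0.0128], [0.6417, 0.0551]] c [0.6755 0.0447 0.012 ]
  len [0.0502 0.0483 0.0486 0.0495] ang [ -62.1 -155.   119.4   26.9]
offcut [[0.7424, -0.1613], [0.7293, -0.1995], [0.667, -0.1776], [0.6848, -0.1397]] c [ 0.7059 -0.1695  0.044 ]
  len [0.0404 0.0661 0.0419 0.0615] ang [-108.9  160.6   64.9  -20.6]
fence inner [[0.4985, 0.143], [0.4965, 0.0805], [0.4452, 0.0778], [0.4492, 0.1961], [0.5486, 0.1963], [0.5494, 0.145]] c [0.4979 0.1398 0.065 ]
  len [0.0625 0.0514 0.1183 0.0994 0.0513 0.051 ] ang [-9.180e+01 -1.770e+02  8.810e+01  1.000e-01 -8.910e+01 -1.777e+02]
board [[0.5726, 0.0525], [0.4398, 0.0549], [0.445, 0.3037]] c [0.4858 0.1371 0.015 ]
  len [0.1329 0.2489 0.2817] ang [179.   88.8 -63.1]
foot [[0.5672, 0.0766], [0.5687, 0.1705]] c [0.568  0.1236 0.033 ]
  len [0.0939 0.0939] ang [ 89.1 -90.9]
col [ 0.495  -0.2714  0.0456]
pad [0.6739 0.044  0.0091]
fence [0.4721 0.1355 0.062 ]
foot [0.5407 0.1122 0.0369]
base [0.546  0.0704 0.0131]
col 671 0.0442 ((497.8481140136719, -273.0301208496094), (130.633056640625, 44.50929260253906), 74.9991226196289)
pad 280 0.0116 ((682.7877197265625, 27.314983367919922), (102.0861587524414, 111.46900939941406), 73.22338104248047)
offcut 293 0.0442 ((707.2433471679688, -169.16961669921875), (43.797611236572266, 64.06111145019531), 70.86343383789062)
fences 1051 0.065 ((499.46881103515625, 150.96780395507812), (139.80258178710938, 101.58663940429688), 87.21250915527344)
sq 516 0.0102 ((681.1820068359375, -422.3365478515625), (170.0048828125, 243.4616241455078), 89.31256866455078)
```

Run:
```python
from h import *
from scipy.optimize import least_squares
d=pickle.load(open("d0.pkl","rb"));im,dp,cam=d["top"]
pts={"b1":((733,133),(55,-70,15)),"b2":((723,355),(-80,-70,15)),"b3":((297,340),(-80,180,15)),"fi":((565,240),(-22,22,65)),"ft":((690,135),(48,-48,33))}
W=[((675,245),(-22,65)),((677,335),(-72,65)),((467,325),(-72,65))]
def J(p,X): 
    c,s=np.cos(p[2]),np.sin(p[2]);return np.array([p[0]+(c*X[0]-s*X[1])/1e3,p[1]+(s*X[0]+c*X[1])/1e3,X[2]/1e3])
px=lambda q:np.array([75+(q[0]+.5)/5-.5,155+(q[1]+.5)/5-.5])
f=lambda p:np.concatenate([proj(cam,J(p,X))-px(q) for q,X in pts.values()])
r=least_squares(f,[.52,.12,-.02],loss='soft_l1',f_scale=.5);print(r.x,np.degrees(r.x[2]));print(np.round(r.fun.reshape(-1,2),2))
# scene check
im2,dp2,cam2=d["scene"]
big=cv2.convertScaleAbs(cv2.resize(im2[165:290,255:415],None,fx=5,fy=5,interpolation=cv2.INTER_CUBIC),alpha=1.5,beta=15)
p=r.x
for X in [(0,0,33),(-22,22,65),(55,-70,15),(-80,-70,15),(55,180,15),(0,110,205),(0,152,191),(0,233,305),(-22,-48,65)]:
    u=proj(cam2,J(p,X)); c=tuple(int(round(v)) for v in ((u-[255,165]+.5)*5-.5)); cv2.circle(big,c,4,(0,255,0),1)
cv2.imwrite("pics/c3.png",big)
```

```text
[ 0.52038562  0.12298526 -0.02070938] -1.186560151842942
[[ 0.24 -0.43]
 [ 0.07  0.27]
 [-0.32  0.29]
 [-0.87 -0.15]
 [ 0.89 -0.05]]
```

View pics/c3.png

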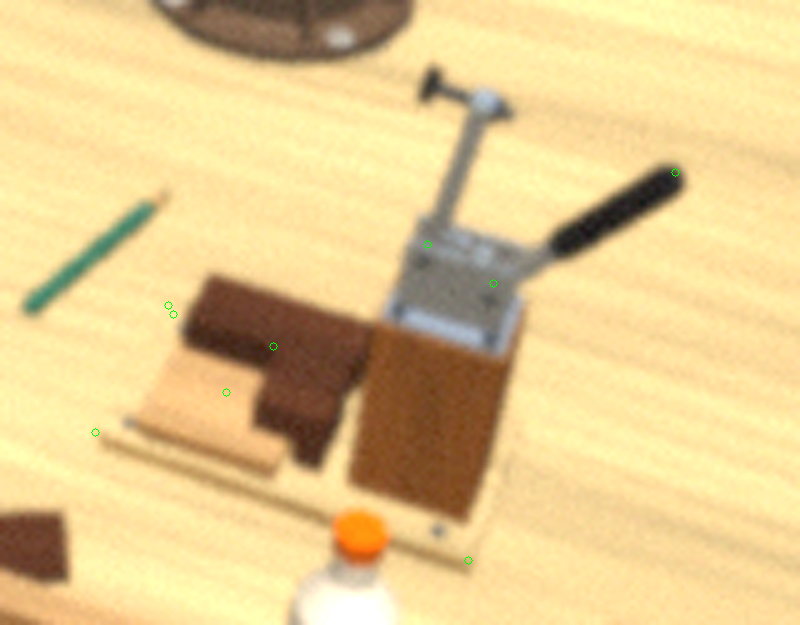

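The projected jig points (fence corner, pivot, hinge, handle end) land on the jig in the scene view, so the fit holds: seat ≈ (0.520, 0.123), yaw ≈ -1.2°. The column is at (0.497, -0.2725), with its axis at 75°. Moving above the column.

Request:
move_arm([
  [2.5,3.6,0,0,0,5.4],
  [2.5,3.6,0,0,0,5.4],
  [2.5,3.6,0,0,0,5.4],
  [2.5,3.6,0,0,0,5.4],
  [2.5,3.6,0,0,0,5.4],
], hand=0)

```text
t: 0.72
position: [0.3702, -0.4443, 0.2269]
tcp_rot: [1.296, -2.858, -0.009]
contact_force: [0.8, 0.4, 0.3]
finger_gap: 0.0855
```

Request:
move_arm([
  [2.5,3.6,-2,0,0,5.4],
  [2.5,3.6,-2,0,0,5.4],
  [2.5,3.6,-2,0,0,5.4],
  [2.5,3.6,-2,0,0,5.4],
  [2.5,3.6,-2,0,0,5.4],
])

```text
t: 1.35
position: [0.4987, -0.258, 0.1251]
tcp_rot: [1.948, -2.461, -0.005]
contact_force: [-0.0, -0.4, -0.2]
finger_gap: 0.0852
```

```bash
cat > st.py <<'E'
from station import ctrl
import numpy as np
from scipy.spatial.transform import Rotation as Ro
def st():
    o=ctrl.observe();R=Ro.from_rotvec(o["tcp_rot"]).as_matrix()
    print("t",round(float(o["t"]),2),"pos",np.round(o["position"],4),"gap",round(float(o["finger_gap"]),4));print("z",np.round(R[:,2],3),"jawyaw",np.degrees(np.arctan2(R[1,1],R[0,1])).round(1),"y",np.round(R[:,1],3));print("q",np.round(o["q"],3),"F",np.round(o["contact_force"],2),"M",np.round(o["moment"],3))
    return o,R
E
python3 -c "from st import *;st()"
```

```text
t 1.35 pos [ 0.4987 -0.258   0.1251] gap 0.0852
z [-0.004  0.001 -1.   ] jawyaw 166.7 y [-0.973  0.23   0.004]
q [-0.129  0.269 -0.38  -0.    -0.926 -0.103] F [-0.04 -0.41 -0.2 ] M [-0.053 -0.103 -0.027]
```

Request:
move_arm([
  [-0.2,-1.45,-1,0,0,-1.7],
  [0,0,-3.5,0,0,0],
  [0,0,-3.5,0,0,0],
  [0,0,-2,0,0,0],
  [0,0,0,0,0,0],
])

```text
t: 1.98
position: [0.4962, -0.2717, 0.0201]
tcp_rot: [1.911, -2.487, -0.009]
contact_force: [0.0, -0.5, 0.2]
finger_gap: 0.0852
```

```bash
python3 -c "
from st import *;st()
import cv2
from h import crop
im,_=ctrl.get_image('scene');crop(cv2.convertScaleAbs(im,alpha=1.5,beta=15),140,130,140,100,5,'pics/g1.png')"
```

```text
t 1.98 pos [ 0.4962 -0.2717  0.0201] gap 0.0852
z [-0.008  0.001 -1.   ] jawyaw 165.1 y [-0.966  0.258  0.008]
q [-0.155  0.41  -0.47  -0.    -0.699 -0.105] F [ 0.04 -0.46  0.15] M [0.038 0.024 0.009]
```

View pics/g1.png

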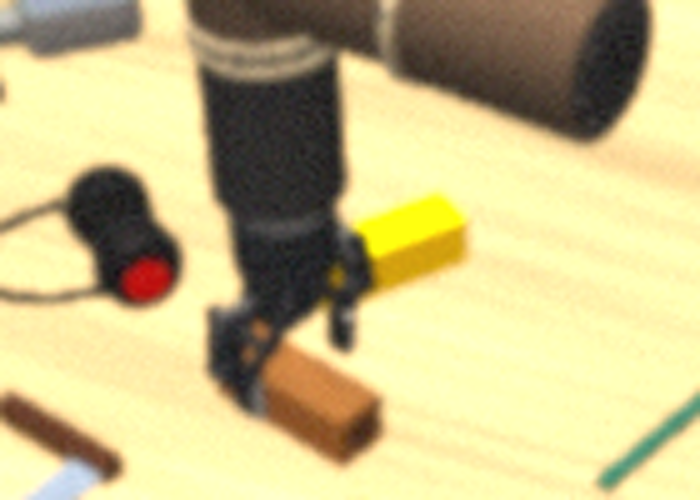

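The gripper straddles the brown column at its middle, with one finger on each side at crop (240,360) and (345,300). The yellow bar behind is clear. Lowering and gripping.

Request:
move_arm([
  [0.07,-0.08,-1,0.5,0,0],
  [0,0,-0.5,0,0,0],
  [0,0,0,0,0,0],
  [0,0,0,0,0,0],
  [0,0,0,0,0,0],
])

```text
t: 2.65
position: [0.4993, -0.2737, 0.008]
tcp_rot: [-1.911, 2.488, 0.013]
contact_force: [0.2, -0.2, -0.8]
finger_gap: 0.0851
```

Request:
move_arm([
  [0,0,0,0,0,0],
  [0,0,0,0,0,0],
  [0,0,0,0,0,0],
  [0,0,0,0,0,0],
  [0,0,0,0,0,0],
], hand=255)

```text
t: 3.28
position: [0.4992, -0.2736, 0.0086]
tcp_rot: [-1.911, 2.488, 0.013]
contact_force: [-1.2, -0.2, 0.8]
finger_gap: 0.0433
```

```bash
python3 -c "from st import *;st()"
```

```text
t 3.27 pos [ 0.4992 -0.2736  0.0086] gap 0.0433
z [-0.001  0.009 -1.   ] jawyaw 165.1 y [-0.966  0.258  0.003]
q [-0.164  0.43  -0.466 -0.014 -0.677 -0.086] F [-1.16 -0.16  0.78] M [0.057 0.201 0.031]
```

Request:
move_arm([
  [0,0,0.5,0,0,0],
  [0,0,1,0,0,0],
  [0,0,1,0,0,0],
  [0,0,0,0,0,0],
  [0,0,0,0,0,0],
])

```text
t: 3.9
position: [0.4986, -0.2733, 0.0347]
tcp_rot: [-1.91, 2.489, 0.014]
contact_force: [0.5, -0.5, -4.6]
finger_gap: 0.0433
```

Request:
move_arm([
  [0,0,2,0,0,0],
  [0,0,2.5,0,0,0],
  [0,0,2.5,0,0,0],
  [0,0,0,0,0,0],
  [0,0,0,0,0,0],
])

```text
t: 4.53
position: [0.4965, -0.2726, 0.1037]
tcp_rot: [-1.911, 2.491, 0.02]
contact_force: [-0.1, -0.1, -5.0]
finger_gap: 0.0434
```

```bash
python3 -c "
from st import *;st()
import cv2
from h import crop
im,_=ctrl.get_image('scene');crop(cv2.convertScaleAbs(im,alpha=1.5,beta=15),140,110,140,100,5,'pics/g2.png');st();ctrl.get_image('scene');st()"
```

```text
t 4.53 pos [ 0.4965 -0.2726  0.1037] gap 0.0434
z [-0.006  0.011 -1.   ] jawyaw 165.0 y [-0.966  0.259  0.009]
q [-0.164  0.304 -0.382 -0.013 -0.893 -0.09 ] F [-0.05 -0.11 -5.04] M [-0.082  0.036 -0.019]
t 4.58 pos [ 0.4967 -0.2727  0.1038] gap 0.0433
z [-0.006  0.011 -1.   ] jawyaw 165.0 y [-0.966  0.259  0.009]
q [-0.164  0.305 -0.382 -0.013 -0.893 -0.09 ] F [ 0.43  0.05 -3.99] M [-0.152 -0.053 -0.001]
t 4.62 pos [ 0.4966 -0.2727  0.1037] gap 0.0432
z [-0.007  0.011 -1.   ] jawyaw 165.0 y [-0.966  0.259  0.009]
q [-0.164  0.305 -0.382 -0.013 -0.893 -0.09 ] F [ 0.3  -0.37 -5.12] M [-0.129 -0.052 -0.013]
```

View pics/g2.png

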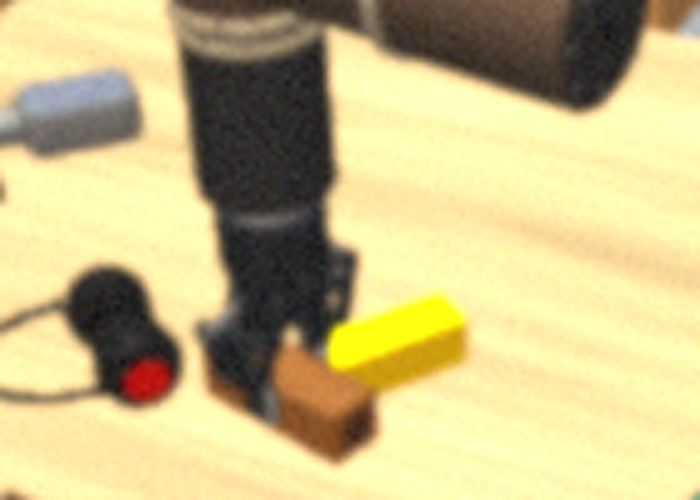

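```bash
python3 -c "
from st import *
a=[]
for i in range(10):
    ctrl.get_image('top');o=ctrl.observe();a.append(np.r_[o['contact_force'],o['moment']])
a=np.array(a);print(np.round(a.mean(0),3),np.round(a.std(0),3))"
```

```text
[ 3.700e-02 -1.300e-02 -3.885e+00 -1.340e-01 -1.300e-02  3.000e-03] [0.347 0.41  0.423 0.035 0.02  0.028]
```

Run:
```python
import numpy as np
from scipy.optimize import least_squares
S=[([-0.911,0.359,0.0115],[.245,-.6285,.2305]),([-.129,.269,-.38],[.4987,-.258,.1251]),([-.155,.41,-.47],[.4962,-.2717,.0201]),([-.164,.43,-.466],[.4992,-.2736,.0086]),([-.164,.305,-.382],[.4966,-.2727,.1037])]
for q,x in S:
    c,s=np.cos(q[0]),np.sin(q[0]);print(np.round([c*x[0]+s*x[1],-s*x[0]+c*x[1]],4))
def f(p):
    a,L2,A,B,d=p;r=[]
    for q,x in S:
        c,s=np.cos(q[0]),np.sin(q[0]);rho=c*x[0]+s*x[1];P=q[1]-q[2]
        r+=[a+L2*np.sin(q[1])+A*np.cos(P)+B*np.sin(P)-rho,d+L2*np.cos(q[1])-A*np.sin(P)+B*np.cos(P)-x[2]]
    return np.array(r)
r=least_squares(f,[0,.4,.4,0,0]);print(r.x,np.round(r.fun*1e3,1),np.linalg.svd(r.jac)[1])
```

```text
[ 0.6468 -0.1917]
[ 0.5277 -0.1917]
[ 0.5322 -0.1918]
[ 0.5372 -0.1884]
[ 0.5345 -0.188 ]
[-0.00485543  0.60781979  0.46745064 -0.00442995 -0.17531153] [-0.1 -0.1 -1.3 -0.5 -0.3 -1.1 -0.1  0.8  1.8  0.9] [3.85691065 3.14673689 0.34072655 0.31312445 0.09025339]
```

```bash
cat > kin.py <<'E'
import numpy as np
from scipy.optimize import least_squares
from scipy.spatial.transform import Rotation as Ro
R=lambda ax,a:Ro.from_rotvec(np.asarray(ax,float)*a)
Y0=np.array([[0,-1,0],[-1,0,0],[0,0,-1.]]).T # cols: x=-Y,y=-X,z=-Z
P0=[0,.608,.467,0,.175,.35,-.1917]
try: P0=list(np.load("kin.npy"))
except Exception: pass
def fk(q,p=P0):
    a,L2,A,B,d1,d6,l=p
    pt=q[1]-q[2]
    # forearm frame: x along f, z perpendicular
    Rf=R([0,0,1],q[0])*R([0,1,0],pt)
    R6=Rf*R([1,0,0],-q[3])*R([0,1,0],-q[4]-np.pi/2)*Ro.from_matrix(Y0)*R([0,0,1],-q[5])
    W=R([0,0,1],q[0]).apply([a+L2*np.sin(q[1]),l,d1+L2*np.cos(q[1])])+Rf.apply([A,0,B])
    return W+d6*R6.as_matrix()[:,2],R6
def ik(x,Rt,q0):
    def f(q):
        xx,RR=fk(q);return np.r_[(xx-x)*5,(Rt*RR.inv()).as_rotvec()]
    lo=[-3.07,-1.43,-1.02,-3.03,-3.05,-3.03];hi=[3.07,2.12,1.25,1.67,0,3.03]
    r=least_squares(f,np.clip(q0,np.array(lo)+.01,np.array(hi)-.01),bounds=(lo,hi));return r.x,np.abs(r.fun).max()
E
python3 - <<'E'
from kin import *
S=[([-.911,.359,.0115,0,-1.224,-.288],[.245,-.6285,.2305],[.581,-3.087,-.002]),([-.129,.269,-.38,0,-.926,-.103],[.4987,-.258,.1251],[1.948,-2.461,-.005]),([-.155,.41,-.47,0,-.699,-.105],[.4962,-.2717,.0201],[1.911,-2.487,-.009]),([-.164,.43,-.466,-.014,-.677,-.086],[.4992,-.2736,.0086],[-1.911,2.488,.013]),([-.164,.305,-.382,-.013,-.893,-.09],[.4966,-.2727,.1037],[-1.911,2.491,.02])]
for q,x,r in S: print((Ro.from_rotvec(r)*fk(q)[1].inv()).as_rotvec().round(3))
f=lambda p:np.concatenate([fk(q,p)[0]-x for q,x,r in S]+[(np.array(p)-P0)*.003])
r=least_squares(f,P0);print(r.x.round(4),np.round(r.fun*1e3,1));np.save("kin.npy",r.x)
E
```

```text
[0.001 0.    0.   ]
[0. 0. 0.]
[ 0.    -0.001 -0.   ]
[0.    0.001 0.   ]
[-0.    -0.001  0.   ]
[-0.0007  0.5983  0.4656 -0.0008  0.1751  0.3454 -0.1916] [ 0.   0.1  0.  -0.5  0.1 -0.7 -1.2  0.4 -1.   1.  -0.3  0.9  0.7 -0.3
  0.8 -0.  -0.  -0.  -0.   0.  -0.   0. ]
```

Run:
```python
from kin import *
a=np.radians(-1.2)
jx=np.array([np.cos(a),np.sin(a),0]);jy=np.array([-np.sin(a),np.cos(a),0])
Rt=Ro.from_matrix(np.c_[[0,0,1],jx,jy])
for x in ([.5207,.1364,.13],[.56,.09,.15]):
  for q0 in ([-.06,.4,-.4,-1.5,-1.5,-2.3],[-.06,.4,-.4,-1.5,-1.5,.8]):
    print(x,[np.round(v,3) for v in ik(np.array(x),Rt,q0)])
q0=np.array([-.164,.305,-.382,-.013,-.893,-.09])
qf,_=ik(np.array([.56,.09,.17]),Rt,[-.06,.4,-.4,-1.5,-1.5,-2.3])
for s in np.linspace(0,1,8):
    q=q0+(qf-q0)*s;x,RR=fk(q);print(np.round(q,2),x.round(3),RR.as_matrix()[:,2].round(2),RR.as_matrix()[:,1].round(2))
```

```text
[0.5207, 0.1364, 0.13] [array([-0.033,  0.811, -0.57 , -1.559, -1.573, -1.761]), np.float64(0.0)]
[0.5207, 0.1364, 0.13] [array([ 0.197,  0.299, -0.452, -0.994, -0.966,  3.03 ]), np.float64(0.776)]
[0.56, 0.09, 0.15] [array([-0.113,  0.802, -0.442, -1.484, -1.6  , -1.896]), np.float64(0.0)]
[0.56, 0.09, 0.15] [array([ 0.046,  0.424, -0.286, -0.997, -1.177,  3.03 ]), np.float64(0.675)]
[-0.16  0.3  -0.38 -0.01 -0.89 -0.09] [ 0.497 -0.273  0.104] [-0.01  0.01 -1.  ] [-0.97  0.26  0.01]
[-0.16  0.37 -0.39 -0.22 -0.99 -0.35] [ 0.468 -0.203  0.076] [-0.14  0.21 -0.97] [-0.78  0.58  0.24]
[-0.15  0.44 -0.4  -0.43 -1.1  -0.62] [ 0.448 -0.131  0.067] [-0.23  0.41 -0.88] [-0.45  0.76  0.47]
[-0.14  0.5  -0.41 -0.64 -1.2  -0.88] [ 0.442 -0.062  0.074] [-0.28  0.6  -0.74] [-0.04  0.77  0.64]
[-0.13  0.57 -0.42 -0.85 -1.3  -1.14] [ 0.451 -0.001  0.092] [-0.28  0.77 -0.57] [0.38 0.64 0.67]
[-0.13  0.63 -0.43 -1.06 -1.4  -1.4 ] [0.475 0.046 0.118] [-0.22  0.9  -0.38] [0.72 0.41 0.56]
[-0.12  0.7  -0.43 -1.27 -1.5  -1.67] [0.513 0.077 0.146] [-0.12  0.98 -0.19] [0.93 0.17 0.32]
[-0.11  0.77 -0.44 -1.49 -1.6  -1.93] [0.56 0.09 0.17] [ 0.02  1.   -0.  ] [ 1.   -0.02 -0.  ]
```

The average moment suggests the +y end is heavy: Mx = -0.13 with a 3.9 N load. I'll confirm by turning the column about the vertical and checking that the moment flips.

Request:
move_arm([
  [0,0,1,0,0,-10],
  [0,0,1,0,0,-10],
  [0,0,1,0,0,-10],
  [0,0,1,0,0,-10],
  [0,0,1,0,0,-10],
])

```text
t: 5.75
position: [0.4962, -0.2725, 0.1551]
tcp_rot: [-0.637, 3.07, 0.019]
contact_force: [0.7, -0.4, -3.1]
finger_gap: 0.0432
```

Request:
move_arm([
  [0,0,1,0,0,-10],
  [0,0,1,0,0,-10],
  [0,0,1,0,0,-10],
  [0,0,1,0,0,-10],
  [0,0,1,0,0,-10],
])

```text
t: 6.38
position: [0.4953, -0.2721, 0.2066]
tcp_rot: [0.765, 3.037, 0.014]
contact_force: [0.7, -0.1, -4.0]
finger_gap: 0.0431
```

Request:
move_arm([
  [0,0,0,0,0,-10],
  [0,0,0,0,0,-10],
  [0,0,0,0,0,-10],
  [0,0,0,0,0,0],
  [0,0,0,0,0,0],
])

```text
t: 7.0
position: [0.495, -0.2718, 0.2075]
tcp_rot: [1.542, 2.722, 0.01]
contact_force: [0.1, -0.4, -3.1]
finger_gap: 0.0436
```

```bash
python3 -c "
from st import *
a=[]
for i in range(10):
    ctrl.get_image('top');o=ctrl.observe();a.append(np.r_[o['contact_force'],o['moment']])
a=np.array(a);print(np.round(a.mean(0),3),np.round(a.std(0),3));st()
import cv2;im,_=ctrl.get_image('scene');cv2.imwrite('pics/b1.png',im[60:260,120:320])
im=cv2.resize(im[90:210,150:270],None,fx=5,fy=5);cv2.imwrite('pics/b1.png',cv2.convertScaleAbs(im,alpha=1.5,beta=15))"
```

```text
[-0.156  0.088 -3.681  0.071  0.109 -0.025] [0.542 0.506 0.439 0.04  0.035 0.024]
t 7.5 pos [ 0.495  -0.2718  0.2075] gap 0.0432
z [ 0.015 -0.001 -1.   ] jawyaw 30.7 y [0.859 0.511 0.012]
q [-1.570e-01  1.870e-01 -2.800e-01 -2.000e-03 -1.089e+00 -2.448e+00] F [-0.08 -0.2  -4.07] M [ 0.137  0.156 -0.027]
```

View pics/b1.png

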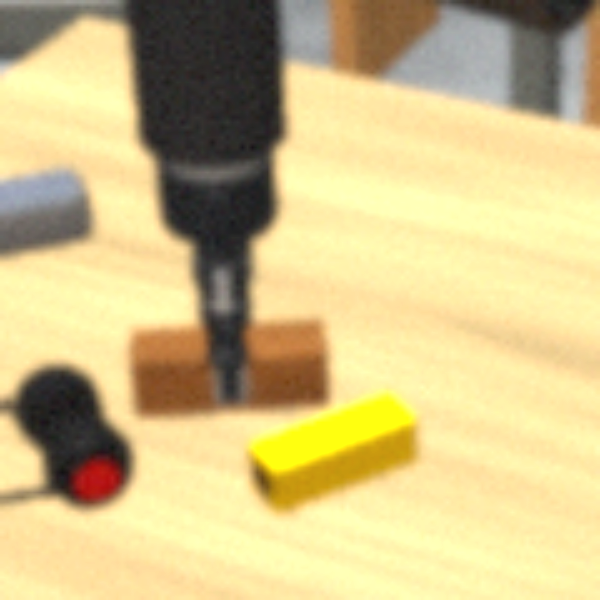

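The moment flipped to Mx = +0.07, My = +0.11 after the turn. So the end that lay towards +y is the heavy one, and it's now towards -y. The crop shows the column level and centred in the fingers. Planning the path to the upright pose.

```bash
cat > plan.py <<'E'
from kin import *
from station import ctrl
def plan(xt,Rt,qg,n,direct=False):
    o=ctrl.observe();q0=np.array(o["q"]);x0=np.array(o["position"]);R0=Ro.from_rotvec(o["tcp_rot"])
    xe,Re=fk(q0);print("model err mm",((xe-x0)*1e3).round(1))
    off=x0-xe
    qf,e=ik(np.array(xt)-off,Rt,qg);print("qf",qf.round(3),"e",round(e,5))
    px,pR=x0,R0
    for k in range(1,n+1):
        q=q0+(qf-q0)*k/n;x,RR=fk(q);x=x+off
        print(np.r_[(x-px)*100,np.degrees((RR*pR.inv()).as_rotvec())].round(1).tolist(),x.round(3),q.round(2) if k==n else "")
        px,pR=x,RR
a=np.radians(-1.2)
jx=np.array([np.cos(a),np.sin(a),0]);jy=np.array([-np.sin(a),np.cos(a),0])
Rup=Ro.from_matrix(np.c_[[0,0,1],jx,jy])
seat=np.array([.5204,.123,.033])
E
python3 -c "
from plan import *
plan([.545,.09,.2],Rup,[-.1,.75,-.4,-1.5,-1.6,-1.9],12)"
```

```text
model err mm [-0.2  0.2 -0.4]
qf [-0.115  0.705 -0.476 -1.484 -1.607 -1.959] e 0.0
[-1.5, 4.3, -2.6, 7.2, 4.7, -0.7] [ 0.48  -0.229  0.181] 
[-1.4, 4.4, -1.9, 7.3, 4.4, -0.9] [ 0.466 -0.185  0.162] 
[-1.1, 4.3, -1.2, 7.4, 4.1, -1.1] [ 0.455 -0.142  0.15 ] 
[-0.8, 4.2, -0.6, 7.4, 3.7, -1.4] [ 0.447 -0.1    0.144] 
[-0.4, 3.9, -0.0, 7.4, 3.3, -1.7] [ 0.443 -0.061  0.144] 
[0.1, 3.6, 0.4, 7.4, 2.9, -2.1] [ 0.444 -0.024  0.148] 
[0.6, 3.2, 0.7, 7.3, 2.5, -2.6] [0.45  0.008 0.156] 
[1.1, 2.8, 0.9, 7.1, 2.1, -3.1] [0.46  0.035 0.165] 
[1.5, 2.2, 1.0, 6.8, 1.8, -3.6] [0.475 0.058 0.175] 
[2.0, 1.7, 1.0, 6.5, 1.4, -4.1] [0.495 0.074 0.185] 
[2.3, 1.1, 0.9, 6.1, 1.1, -4.6] [0.519 0.085 0.194] 
[2.6, 0.5, 0.6, 5.6, 0.8, -5.2] [0.545 0.09  0.2  ] [-0.12  0.71 -0.48 -1.48 -1.61 -1.96]
```

Request:
move_arm([
  [-1.5,4.3,-1.8,7.2,4.7,-0.7],
  [-1.4,4.4,-1.3,7.3,4.4,-0.9],
  [-1.1,4.3,-1.0,7.4,4.1,-1.1],
  [-0.8,4.2,-0.4,7.4,3.7,-1.4],
  [-0.4,3.9,0,7.4,3.3,-1.7],
])

```text
t: 8.18
position: [0.444, -0.0559, 0.1648]
tcp_rot: [-1.331, -2.087, -0.528]
contact_force: [-0.3, 0.2, -4.8]
finger_gap: 0.0431
```

Request:
move_arm([
  [0.1,3.6,0.4,7.4,2.9,-2.1],
  [0.6,3.2,0.7,7.3,2.5,-2.6],
  [1.1,2.8,0.9,7.1,2.1,-3.1],
  [1.5,2.2,1.0,6.8,1.8,-3.6],
  [0,0,0,0,0,0],
])

```text
t: 8.8
position: [0.4809, 0.0631, 0.1928]
tcp_rot: [-1.23, -1.555, -0.937]
contact_force: [0.1, -1.0, -3.2]
finger_gap: 0.0433
```

```bash
python3 -c "
from st import *
st()
from plan import *
plan([.545,.09,.2],Rup,[-.1,.75,-.4,-1.5,-1.6,-1.9],4)"
```

```text
t 8.8 pos [0.4809 0.0631 0.1928] gap 0.0433
z [-0.196  0.935 -0.294] jawyaw 12.3 y [0.977 0.213 0.024]
q [-0.314  0.58  -0.032 -1.016 -1.793 -2.362] F [ 0.06 -1.03 -3.23] M [-4.309 -0.909  0.121]
model err mm [  65.2 -140.8  113.4]
qf [-0.312  0.666 -0.126 -1.36  -1.774 -2.328] e 0.0
[1.4, 1.1, 0.2, 4.5, 0.7, -3.0] [0.495 0.074 0.195] 
[1.6, 0.8, 0.2, 4.3, 0.7, -3.2] [0.511 0.082 0.197] 
[1.7, 0.5, 0.2, 4.1, 0.8, -3.4] [0.528 0.087 0.199] 
[1.7, 0.3, 0.1, 4.0, 0.9, -3.6] [0.545 0.09  0.2  ] [-0.31  0.67 -0.13 -1.36 -1.77 -2.33]
```

Run:
```python
from kin import *
S=[([-.911,.359,.0115,0,-1.224,-.288],[.245,-.6285,.2305]),([-.129,.269,-.38,0,-.926,-.103],[.4987,-.258,.1251]),([-.155,.41,-.47,0,-.699,-.105],[.4962,-.2717,.0201]),([-.164,.43,-.466,-.014,-.677,-.086],[.4992,-.2736,.0086]),([-.164,.305,-.382,-.013,-.893,-.09],[.4966,-.2727,.1037]),([-.314,.58,-.032,-1.016,-1.793,-2.362],[.4809,.0631,.1928]),([-.157,.187,-.28,-.002,-1.089,-2.448],[.495,-.2718,.2075])]
print(fk(S[5][0])[1].as_matrix().round(3))
def fk2(q,p):
    a,L2,A,B,d1,d6,l,l2,e=p
    pt=q[1]-q[2]
    Rf=R([0,0,1],q[0])*R([0,1,0],pt)
    R4=Rf*R([1,0,0],-q[3]);R5=R4*R([0,1,0],-q[4]-np.pi/2)
    W=R([0,0,1],q[0]).apply([a+L2*np.sin(q[1]),l,d1+L2*np.cos(q[1])])+Rf.apply([A,0,B])+R4.apply([0,l2,0])
    R6=R5*Ro.from_matrix(Y0)*R([0,0,1],-q[5])
    return W+R5.apply([e,0,-d6]),R6
p0=np.r_[P0[:6],-.02,-.17,0]
w=np.array([1,1,1,1,1,.05,1,1,1])*.003
f=lambda p:np.concatenate([fk2(q,p)[0]-x for q,x in S]+[(np.array(p)-p0)*w])
r=least_squares(f,p0);print(r.x.round(4),np.round(r.fun*1e3,1))
```

```text
[[-0.084  0.977 -0.196]
 [ 0.283  0.212  0.935]
 [ 0.956  0.023 -0.294]]
[ 1.800e-03  6.002e-01  4.631e-01 -1.000e-04  1.998e-01  3.732e-01
  4.000e-04 -1.921e-01 -8.000e-04] [ 0.1 -0.2  0.2  0.  -0.   0.1 -0.1  0.1 -0.1  0.3 -0.   0.2 -0.3  0.1
 -0.3 -0.1 -0.   0.  -0.1  0.  -0.1  0.   0.  -0.   0.   0.1  0.   0.1
 -0.1 -0. ]
```

```bash
python3 - <<'E'
s=open("kin.py").read()
i=s.index("P0=[");j=s.index("def ik")
s=s[:i]+'''P0=[.0018,.6002,.4631,0,.1998,.3732,.0004,-.1921,-.0008]
def fk(q,p=P0):
    a,L2,A,B,d1,d6,l,l2,e=p
    pt=q[1]-q[2]
    Rf=R([0,0,1],q[0])*R([0,1,0],pt)
    R4=Rf*R([1,0,0],-q[3]);R5=R4*R([0,1,0],-q[4]-np.pi/2)
    W=R([0,0,1],q[0]).apply([a+L2*np.sin(q[1]),l,d1+L2*np.cos(q[1])])+Rf.apply([A,0,B])+R4.apply([0,l2,0])
    R6=R5*Ro.from_matrix(Y0)*R([0,0,1],-q[5])
    return W+R5.apply([e,0,-d6]),R6
'''+s[j:]
open("kin.py","w").write(s)
E
python3 -c "
from st import *
from plan import *
plan([.545,.09,.2],Rup,ctrl.observe()['q'],4)
for x in ([.53,.128,.13],[.5207,.1364,.098]): print(ik(np.array(x),Rup,[-.3,.6,-.1,-1.4,-1.8,-2.3]))"
```

```text
model err mm [-0.1  0.   0.5]
qf [-0.401  0.716 -0.04  -1.303 -1.844 -2.348] e 0.0
[1.4, 1.1, 0.1, 4.3, 0.9, -3.1] [0.494 0.074 0.194] 
[1.5, 0.8, 0.2, 4.3, 0.8, -3.2] [0.51  0.082 0.195] 
[1.7, 0.6, 0.2, 4.2, 0.7, -3.4] [0.527 0.087 0.197] 
[1.8, 0.3, 0.3, 4.1, 0.6, -3.5] [0.545 0.09  0.2  ] [-0.4   0.72 -0.04 -1.3  -1.84 -2.35]
(array([-0.35166564,  0.81922477, -0.09724817, -1.30483056, -1.76974145,
       -2.19841982]), np.float64(6.938893903907228e-16))
(array([-0.3419222 ,  0.87259736, -0.1131389 , -1.30040659, -1.74592205,
       -2.13197504]), np.float64(2.4980018054066022e-14))
```

Request:
move_arm([
  [1.4,1.1,0.1,4.3,0.9,-3.1],
  [1.5,0.8,0.2,4.3,0.8,-3.2],
  [1.7,0.6,0.2,4.2,0.7,-3.4],
  [1.8,0.3,0.3,4.1,0.6,-3.5],
  [0,0,0,0,0,0],
])

```text
t: 9.43
position: [0.5458, 0.0879, 0.1991]
tcp_rot: [-1.231, -1.221, -1.22]
contact_force: [0.5, -0.6, -3.9]
finger_gap: 0.0432
```

```bash
python3 -c "
from st import *
st()
from plan import *
plan([.531,.127,.11],Rup,ctrl.observe()['q'],3)
import cv2
from h import crop
im,d=ctrl.get_image('scene');crop(cv2.convertScaleAbs(im,alpha=1.5,beta=15),220,110,180,150,4,'pics/p1.png')
im,d=ctrl.get_image('top');crop(cv2.convertScaleAbs(im,alpha=1.5,beta=15),110,130,160,120,5,'pics/p2.png')"
```

```text
t 9.43 pos [0.5458 0.0879 0.1991] gap 0.0432
z [ 0.018  1.    -0.018] jawyaw -1.0 y [ 1.    -0.017  0.009]
q [-0.4    0.709 -0.035 -1.292 -1.836 -2.347] F [ 0.46 -0.62 -3.93] M [-4.541  0.116  0.114]
model err mm [-0.1  0.1  0.6]
qf [-0.351  0.855 -0.089 -1.3   -1.762 -2.171] e 0.0
[-0.3, 1.3, -3.0, 0.5, 0.1, -0.1] [0.543 0.101 0.169] 
[-0.5, 1.3, -3.0, 0.3, 0.2, -0.1] [0.538 0.114 0.139] 
[-0.7, 1.3, -2.9, 0.2, 0.2, -0.0] [0.531 0.127 0.11 ] [-0.35  0.85 -0.09 -1.3  -1.76 -2.17]
```

View pics/p1.png

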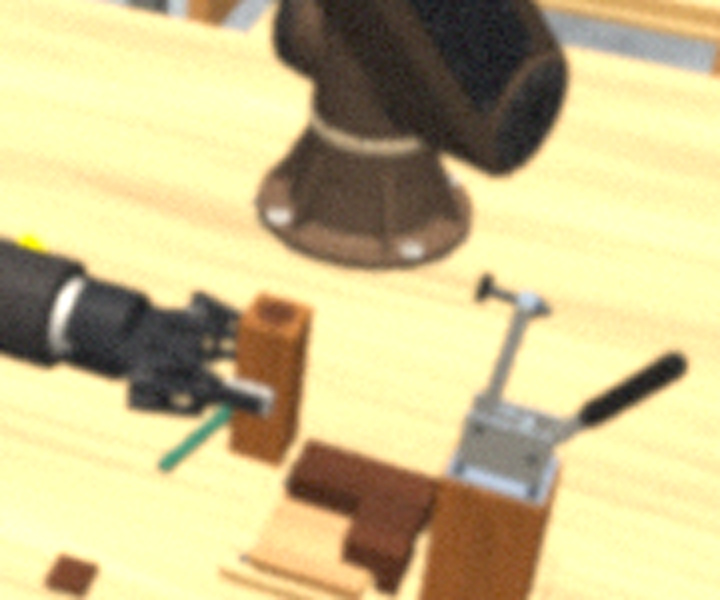

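View pics/p2.png

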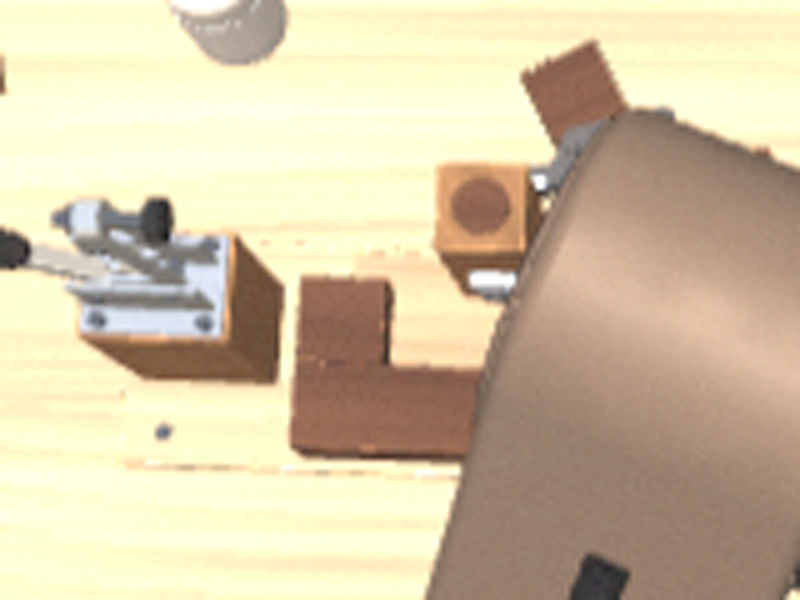

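The column stands upright in the grip, its top plug at crop p2 (480,205), clear of the fences. The clamp arm is upright. Now measuring the column in the grip against the TCP.

```bash
cat > colm.py <<'E'
from h import *
from station import ctrl
def cloud(dp,cam):
    vv,uu=np.mgrid[0:384,0:512];K,R,t=cam["camera_matrix"],cam["R"],cam["t"]
    return (np.stack([(uu-K[0,2])/K[0,0],(vv-K[1,2])/K[1,1],np.ones_like(uu)],-1)*dp[...,None]-t)@R
def rect(x,y,r,zl,zh,save=None):
    im,dp=ctrl.get_image("top");cam=ctrl.camera_model("top");X=cloud(dp,cam)
    m=(abs(X[...,0]-x)<r)&(abs(X[...,1]-y)<r)&(X[...,2]>zl)&(X[...,2]<zh)&(dp>0)
    p=X[m];print(m.sum(),"med",np.median(p,0).round(4),"mm",cv2.minAreaRect((p[:,:2]*1000).astype(np.float32)))
    if save: cv2.imwrite(save,im)
    return im,dp,X
E
python3 -c "
from colm import *
o=ctrl.observe();x=o['position'];rect(x[0],x[1]-.0134,.035,.255,.28);print(x)"
```

```text
347 med [0.5445 0.074  0.2653] mm ((544.6679077148438, 74.447265625), (44.65840148925781, 43.69626235961914), 0.6502033472061157)
[0.54577713 0.08815963 0.20031893]
```

Request:
move_arm([
  [-0.3,1.3,-2.5,1,0.5,0],
  [-0.5,1.3,-2.5,0,0,0],
  [-0.7,1.0,-2.0,0,0,0],
  [0,0,-1,0,0,0],
  [0,0,0,0,0,0],
])

```text
t: 10.2
position: [0.5304, 0.1247, 0.1218]
tcp_rot: [-1.216, -1.23, -1.22]
contact_force: [0.5, 0.5, -2.6]
finger_gap: 0.0435
```

```bash
python3 -c "
from st import *;st()"
```

```text
t 10.2 pos [0.5304 0.1247 0.1218] gap 0.0435
z [ 0.006  1.    -0.015] jawyaw -0.3 y [ 1.    -0.006  0.018]
q [-0.348  0.827 -0.084 -1.288 -1.766 -2.183] F [ 0.46  0.47 -2.59] M [-4.461  0.046 -0.017]
```

Request:
move_arm([
  [-0.4,0.6,-0.7,0.9,1.0,-0.9],
  [-0.2,0.3,-0.7,0,0,0],
  [0,0,-0.5,0,0,0],
  [0,0,0,0,0,0],
  [0,0,0,0,0,0],
])

```text
t: 10.82
position: [0.525, 0.1331, 0.103]
tcp_rot: [-1.225, -1.2, -1.228]
contact_force: [0.2, -0.6, -4.1]
finger_gap: 0.0431
```

```bash
python3 -c "
from st import *;st()"
```

```text
t 10.82 pos [0.525  0.1331 0.103 ] gap 0.0431
z [0.023 1.    0.   ] jawyaw -1.3 y [ 1.    -0.023  0.003]
q [-0.346  0.863 -0.106 -1.302 -1.751 -2.145] F [ 0.23 -0.56 -4.08] M [-4.526  0.12   0.01 ]
```

Request:
move_arm([
  [0,0,-0.25,0,0.1,0],
  [0,0,-0.15,0,0,0],
  [0,0,-0.1,0,0,0],
  [0,0,0,0,0,0],
  [0,0,0,0,0,0],
])

```text
t: 11.45
position: [0.5253, 0.1329, 0.0986]
tcp_rot: [-1.224, -1.199, -1.228]
contact_force: [0.2, 0.1, -3.1]
finger_gap: 0.0431
```

```bash
python3 -c "
from st import *;st()"
```

```text
t 11.45 pos [0.5253 0.1329 0.0986] gap 0.0431
z [0.023 1.    0.001] jawyaw -1.3 y [ 1.    -0.023  0.002]
q [-0.345  0.872 -0.103 -1.301 -1.75  -2.14 ] F [ 0.17  0.14 -3.07] M [-4.295  0.133 -0.028]
```

Request:
move_arm([
  [-0.25,0.2,0,0,0,0],
  [-0.1,0.1,0,0,0,0],
  [-0.1,0,0,0,0,0],
  [-0.1,0,0,0,0,0],
  [-0.1,0,0,0,0,0],
])

```text
t: 12.08
position: [0.5206, 0.1361, 0.0987]
tcp_rot: [-1.226, -1.201, -1.232]
contact_force: [5.2, 0.9, -1.7]
finger_gap: 0.0433
```

```bash
python3 -c "
from st import *;st()"
```

```text
t 12.07 pos [0.5206 0.1361 0.0987] gap 0.0433
z [ 0.026  1.    -0.   ] jawyaw -1.5 y [ 1.    -0.026  0.006]
q [-0.344  0.868 -0.118 -1.303 -1.744 -2.126] F [ 5.21  0.92 -1.71] M [-4.053 -0.096 -2.076]
```

Request:
move_arm([
  [-0.05,0.1,0,0,0,0],
  [-0.05,0.1,0,0,0,0],
  [-0.05,0.1,0,0,0,0],
  [-0.05,0.1,0,0,0,0],
  [-0.05,0.1,0,0,0,0],
])

```text
t: 12.7
position: [0.5205, 0.1387, 0.0986]
tcp_rot: [-1.228, -1.206, -1.237]
contact_force: [4.8, -4.1, -2.4]
finger_gap: 0.0432
```

```bash
python3 -c "
from st import *;st()"
```

```text
t 12.7 pos [0.5205 0.1387 0.0986] gap 0.0432
z [ 0.029  1.    -0.003] jawyaw -1.7 y [ 1.    -0.029  0.011]
q [-0.341  0.865 -0.122 -1.306 -1.738 -2.12 ] F [ 4.77 -4.13 -2.4 ] M [-4.038 -0.006 -1.457]
```

Request:
move_arm([
  [0,0.05,-0.1,0.2,0.4,0.1],
  [0,0.05,-0.1,0,0.2,0.2],
  [-0.05,0.05,-0.1,0,0,0],
  [-0.05,0.05,-0.1,0,0,0],
  [-0.05,0.05,0,0,0,0],
])

```text
t: 13.32
position: [0.5206, 0.1388, 0.0987]
tcp_rot: [-1.221, -1.2, -1.235]
contact_force: [4.1, -3.5, -3.0]
finger_gap: 0.0431
```

```bash
python3 -c "
from st import *;st()"
```

```text
t 13.32 pos [0.5206 0.1388 0.0987] gap 0.0431
z [0.025 1.    0.004] jawyaw -1.4 y [ 1.    -0.025  0.008]
q [-0.341  0.871 -0.118 -1.306 -1.746 -2.122] F [ 4.12 -3.49 -2.95] M [-4.817  0.091 -1.455]
```

Request:
move_arm([
  [0,0,-0.2,0,0.5,0],
  [0,0,-0.2,0,0.3,0],
  [0,0,-0.2,0,0,0],
  [-0.05,0.05,-0.2,0,0,0],
  [-0.05,0.05,-0.2,0,0,0],
])

```text
t: 13.95
position: [0.5207, 0.1381, 0.099]
tcp_rot: [-1.21, -1.188, -1.239]
contact_force: [5.0, -5.4, 7.7]
finger_gap: 0.0431
```

```bash
python3 -c "
from st import *;st()"
```

```text
t 13.95 pos [0.5207 0.1381 0.099 ] gap 0.0431
z [0.023 1.    0.019] jawyaw -1.3 y [ 1.    -0.023  0.005]
q [-0.343  0.881 -0.114 -1.31  -1.759 -2.12 ] F [ 4.96 -5.44  7.73] M [-0.808  0.04  -1.719]
```

Request:
move_arm([
  [0,0.05,0,-0.6,0.2,0],
  [0,0.05,0,-0.5,0.1,0],
  [-0.05,0.05,0,0,0,0],
  [-0.05,0.05,0,0,0,0],
  [-0.05,0.05,0,0,0,0],
])

```text
t: 14.58
position: [0.5208, 0.1394, 0.0989]
tcp_rot: [-1.229, -1.202, -1.229]
contact_force: [4.8, -5.7, -1.8]
finger_gap: 0.0432
```

```bash
python3 -c "
from st import *;st()"
```

```text
t 14.57 pos [0.5208 0.1394 0.0989] gap 0.0432
z [ 0.025  1.    -0.003] jawyaw -1.4 y [ 1.    -0.025  0.003]
q [-0.339  0.866 -0.12  -1.305 -1.74  -2.13 ] F [ 4.77 -5.71 -1.81] M [-3.718  0.069 -1.724]
```

Request:
move_arm([
  [0,0,0,0,0,0],
  [0,0,0,0,0,0],
  [0,0,0,0,0,0],
  [0,0,0,0,0,0],
  [0,0,0,0,0,0],
], hand=60)

```text
t: 15.2
position: [0.5183, 0.1405, 0.0998]
tcp_rot: [-1.225, -1.198, -1.225]
contact_force: [-0.1, -0.2, -0.1]
finger_gap: 0.0656
```

```bash
python3 -c "
from st import *;st()
from colm import *
im,dp,X=rect(.52,.125,.035,.150,.175,'pics/p3.png')
crop(cv2.convertScaleAbs(im,alpha=1.5,beta=15),110,150,120,90,6,'pics/p3.png')"
```

```text
t 15.2 pos [0.5183 0.1405 0.0998] gap 0.0656
z [0.022 1.    0.001] jawyaw -1.2 y [ 1.    -0.022 -0.   ]
q [-0.338  0.866 -0.123 -1.304 -1.743 -2.13 ] F [-0.1  -0.19 -0.08] M [-3.177e+00  1.130e-01  2.000e-03]
294 med [0.5211 0.124  0.1629] mm ((521.720703125, 124.962158203125), (44.06789779663086, 45.07463455200195), 88.80335998535156)
```

View pics/p3.png

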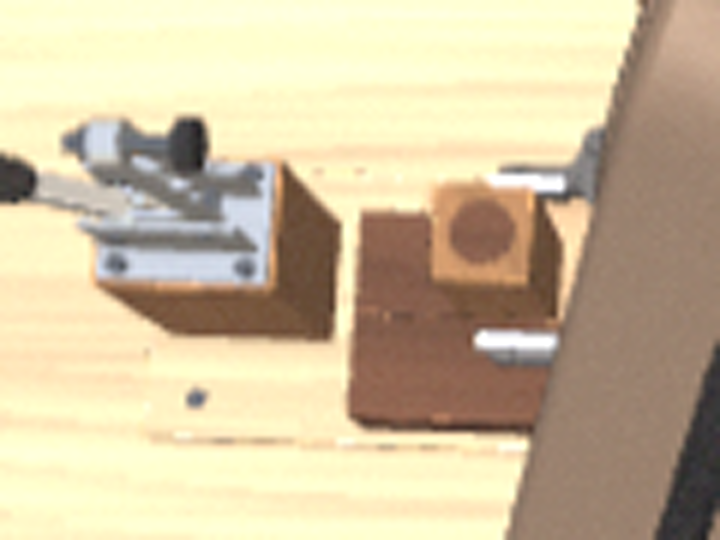

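The column stands upright on the foot board: the top face measures (0.5217, 0.125, 0.163) at yaw -1.2°, and there's no contact left on the tool. Backing out to -y.

Request:
move_arm([
  [0.15,-2,0,0,0,0],
  [0,-4,0,0,0,0],
  [0,-5,0,0,0,0],
  [0,-5,2,0,0,0],
  [0,-2,5,0,0,0],
], hand=40)

```text
t: 15.88
position: [0.5176, -0.0461, 0.1679]
tcp_rot: [-1.225, -1.192, -1.218]
contact_force: [1.7, 0.8, 0.7]
finger_gap: 0.0721
```

```bash
python3 -c "
from st import *;st()
from plan import *
b=np.radians(117.3);y=np.array([np.cos(b),np.sin(b),0]);z=np.array([0,0,-1.]);Rd=Ro.from_matrix(np.c_[np.cross(y,z),y,z])
plan([.6755,.0447,.12],Rd,[.35,.5,-.3,0,-1,-1.45],11)
from colm import *
im,d=ctrl.get_image('scene');crop(cv2.convertScaleAbs(im,alpha=1.5,beta=15),270,150,130,110,6,'pics/p4.png')
im,dp,X=rect(.52,.125,.035,.150,.175)
crop(cv2.convertScaleAbs(im,alpha=1.5,beta=15),110,130,130,110,6,'pics/p5.png')"
```

```text
t 15.88 pos [ 0.5176 -0.0461  0.1679] gap 0.0721
z [0.019 1.    0.003] jawyaw -1.1 y [ 1.    -0.019 -0.009]
q [-0.575  0.814  0.065 -1.173 -1.97  -2.321] F [1.69 0.82 0.7 ] M [-3.159  0.054 -0.182]
model err mm [-0.2  0.   0.8]
qf [ 0.353  0.443 -0.123  0.    -1.005 -1.448] e 0.0
[-1.3, 2.4, -2.8, -8.0, -3.4, 5.9] [ 0.505 -0.022  0.14 ] 
[-1.2, 1.5, -2.6, -7.6, -4.5, 6.6] [ 0.493 -0.007  0.114] 
[-0.8, 0.6, -2.3, -7.2, -5.4, 7.4] [ 0.485 -0.001  0.091] 
[-0.2, -0.0, -1.9, -6.6, -6.1, 8.1] [ 0.482 -0.001  0.072] 
[0.5, -0.4, -1.4, -6.0, -6.7, 8.8] [ 0.487 -0.005  0.059] 
[1.4, -0.6, -0.8, -5.3, -7.1, 9.6] [ 0.501 -0.011  0.051] 
[2.3, -0.4, -0.1, -4.7, -7.4, 10.3] [ 0.524 -0.015  0.05 ] 
[3.1, 0.1, 0.6, -4.2, -7.5, 10.9] [ 0.555 -0.014  0.056] 
[3.7, 0.9, 1.4, -3.7, -7.5, 11.5] [ 0.592 -0.006  0.07 ] 
[4.1, 1.9, 2.1, -3.2, -7.5, 12.0] [0.633 0.013 0.091] 
[4.2, 3.1, 2.9, -2.9, -7.4, 12.5] [0.675 0.045 0.12 ] [ 0.35  0.44 -0.12  0.   -1.01 -1.45]
292 med [0.5214 0.1245 0.1629] mm ((521.9043579101562, 125.14753723144531), (44.585330963134766, 44.35909652709961), 88.48873901367188)
```

View pics/p4.png

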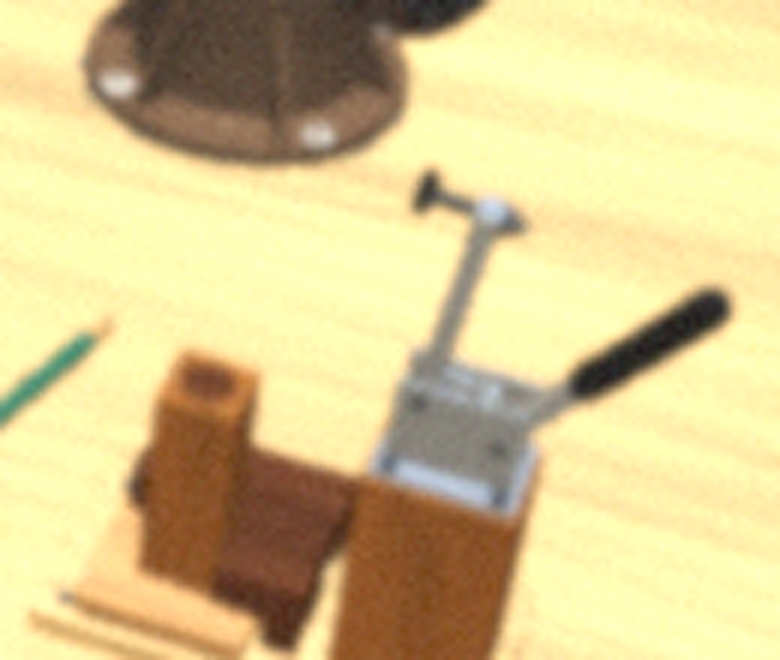

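View pics/p5.png

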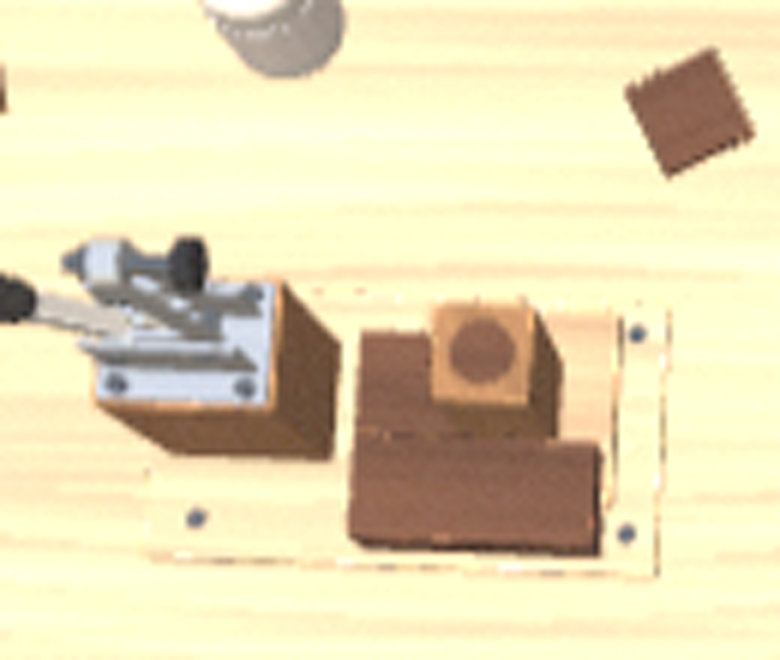

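```bash
python3 -c "
from plan import *
b=np.radians(117.3);y=np.array([np.cos(b),np.sin(b),0]);z=np.array([0,0,-1.]);Rd=Ro.from_matrix(np.c_[np.cross(y,z),y,z])
plan([.6755,.0447,.15],Rd,[.35,.5,-.3,0,-1,-1.45],16)
from colm import *
im,dp=ctrl.get_image('top');X=cloud(dp,ctrl.camera_model('top'))
m=(X[...,2]>.06)&(X[...,2]<.07)&(X[...,1]>.08)&(X[...,1]<.1)&(X[...,0]<.56)&(X[...,0]>.42);print(X[m][:,0].min(),X[m][:,0].max())
m=(X[...,2]>.055)&(X[...,2]<.07)&(X[...,1]>.13)&(X[...,1]<.21)&(X[...,0]<.56)&(X[...,0]>.535);print(X[m][:,1].min(),X[m][:,1].max())"
```

```text
model err mm [-0.2  0.   0.7]
qf [ 0.353  0.417 -0.089  0.    -1.064 -1.448] e 0.0
[-0.9, 1.7, -1.8, -5.4, -2.3, 4.1] [ 0.511 -0.03   0.155] 
[-0.8, 1.3, -1.7, -5.3, -2.8, 4.4] [ 0.502 -0.017  0.138] 
[-0.7, 0.9, -1.6, -5.1, -3.3, 4.7] [ 0.495 -0.009  0.122] 
[-0.6, 0.5, -1.4, -4.9, -3.7, 5.0] [ 0.489 -0.004  0.108] 
[-0.3, 0.2, -1.3, -4.6, -4.1, 5.4] [ 0.486 -0.002  0.095] 
[0.0, -0.1, -1.1, -4.4, -4.4, 5.7] [ 0.486 -0.003  0.085] 
[0.4, -0.3, -0.8, -4.1, -4.6, 6.0] [ 0.49  -0.005  0.077] 
[0.8, -0.3, -0.5, -3.8, -4.8, 6.4] [ 0.498 -0.008  0.071] 
[1.2, -0.3, -0.2, -3.5, -4.9, 6.7] [ 0.51  -0.012  0.069] 
[1.6, -0.2, 0.1, -3.2, -5.1, 7.0] [ 0.525 -0.014  0.07 ] 
[1.9, -0.0, 0.4, -3.0, -5.1, 7.3] [ 0.545 -0.014  0.074] 
[2.3, 0.3, 0.8, -2.7, -5.1, 7.5] [ 0.567 -0.011  0.082] 
[2.5, 0.7, 1.2, -2.5, -5.2, 7.8] [ 0.592 -0.005  0.094] 
[2.7, 1.1, 1.5, -2.4, -5.1, 8.0] [0.62  0.006 0.109] 
[2.8, 1.6, 1.9, -2.2, -5.1, 8.2] [0.648 0.023 0.128] 
[2.8, 2.2, 2.2, -2.1, -5.1, 8.4] [0.675 0.045 0.15 ] [ 0.35  0.42 -0.09  0.   -1.06 -1.45]
0.449168061075535 0.4983691893502762
0.1630914252047618 0.19550017695214628
```

Request:
move_arm([
  [-0.5,0.8,-0.8,-5.4,-2.3,4.1],
  [-0.5,0.6,-0.5,-5.3,-2.8,4.4],
  [-0.3,0.4,-0.3,-5.1,-3.3,4.7],
  [0,0.2,0,-4.9,-3.7,5.0],
  [0,0.1,0,-4.6,-4.1,5.4],
])

```text
t: 16.65
position: [0.5029, -0.0269, 0.1495]
tcp_rot: [-1.057, -1.915, -0.861]
contact_force: [0.4, -0.2, -0.5]
finger_gap: 0.0721
```

Request:
move_arm([
  [0.3,0,0,-4.4,-4.4,5.7],
  [0.6,0,0,-4.1,-4.6,6.0],
  [1.0,0,0,-3.8,-4.8,6.4],
  [1.4,0,0,-3.5,-4.9,6.7],
  [1.7,0.2,0,-3.2,-5.1,7.0],
])

```text
t: 17.27
position: [0.5531, -0.0251, 0.1465]
tcp_rot: [-0.46, -2.614, -0.464]
contact_force: [0.1, -0.4, -0.6]
finger_gap: 0.0719
```

Request:
move_arm([
  [2.0,0.5,0,-3.0,-5.1,7.3],
  [2.4,0.7,0,-2.7,-5.1,7.5],
  [2.5,1.0,0,-2.5,-5.2,7.8],
  [2.7,1.2,0,-2.4,-5.1,8.0],
  [2.8,1.4,0,-2.2,-5.1,8.2],
])

```text
t: 17.9
position: [0.68, 0.0252, 0.1433]
tcp_rot: [0.568, -3.032, -0.029]
contact_force: [0.4, -0.5, -0.0]
finger_gap: 0.0717
```

```bash
python3 -c "
from st import *;st()
from plan import *
b=np.radians(117.3);y=np.array([np.cos(b),np.sin(b),0]);z=np.array([0,0,-1.]);Rd=Ro.from_matrix(np.c_[np.cross(y,z),y,z])
plan([.6755,.0447,.06],Rd,[.35,.5,-.3,0,-1,-1.45],4)"
```

```text
t 17.9 pos [0.68   0.0252 0.1433] gap 0.0717
z [-0.059  0.008 -0.998] jawyaw 111.2 y [-0.361  0.932  0.029]
q [ 0.308  0.462 -0.024 -0.028 -1.138 -1.496] F [ 0.35 -0.49 -0.  ] M [-0.06  -0.196  0.05 ]
model err mm [-0.1  0.1  0.1]
qf [ 0.353  0.503 -0.181 -0.    -0.887 -1.448] e 0.0
[0.0, 0.5, -2.2, -0.1, -0.9, 1.5] [0.68  0.03  0.122] 
[-0.1, 0.5, -2.1, -0.1, -0.9, 1.5] [0.679 0.035 0.1  ] 
[-0.2, 0.5, -2.1, -0.1, -0.8, 1.5] [0.678 0.04  0.08 ] 
[-0.2, 0.5, -2.0, -0.0, -0.8, 1.6] [0.676 0.045 0.06 ] [ 0.35  0.5  -0.18 -0.   -0.89 -1.45]
```

Request:
move_arm([
  [0,0.5,-2.2,-0.1,-1.0,1.6],
  [-0.1,0.5,-2.1,-0.1,-0.9,1.6],
  [-0.2,0.5,-2.1,-0.1,-0.8,1.5],
  [-0.2,0.5,-1.5,0,-0.8,1.5],
  [0,0,0,0,0,0],
])

```text
t: 18.52
position: [0.6724, 0.0483, 0.0577]
tcp_rot: [0.764, -3.044, 0.006]
contact_force: [0.3, -0.6, 0.3]
finger_gap: 0.0721
```

```bash
python3 -c "
from st import *;st()
from h import *
cam=ctrl.camera_model('top')
p=np.array([ray(cam,110+(x+.5)/6-.5,130+(y+.5)/6-.5,.012)[:2] for x,y in [(626,92),(714,48),(753,133),(668,178)]])
e=np.diff(np.vstack([p,p[:1]]),axis=0);print(p.mean(0),np.degrees(np.arctan2(e[:,1],e[:,0]))%90,np.linalg.norm(e,axis=1))"
```

```text
t 18.52 pos [0.6724 0.0483 0.0577] gap 0.0721
z [-0.002 -0.005 -1.   ] jawyaw 118.2 y [-0.472  0.881 -0.003]
q [ 0.362  0.502 -0.19   0.005 -0.882 -1.444] F [ 0.33 -0.55  0.34] M [-0.017 -0.013  0.004]
[0.67514564 0.0450377 ] [28.59011368 25.04202004 29.7485959  26.7199622 ] [0.05001614 0.04890598 0.04862538 0.04982188]
```

Request:
move_arm([
  [0.3,-0.35,-2.0,0.3,0.1,-0.7],
  [0,0,-1.8,0,0,0],
  [0,0,-1.0,0,0,0],
  [0,0,-0.4,0,0,0],
  [0,0,0,0,0,0],
])

```text
t: 19.15
position: [0.6762, 0.0437, 0.0026]
tcp_rot: [0.743, -3.048, -0.002]
contact_force: [0.3, -0.7, 1.3]
finger_gap: 0.0722
```

```bash
python3 -c "
from st import *;st()
import cv2
from h import crop
im,d=ctrl.get_image('scene');crop(cv2.convertScaleAbs(im,alpha=1.5,beta=15),210,210,90,80,7,'pics/q1.png')"
```

```text
t 19.15 pos [0.6762 0.0437 0.0026] gap 0.0722
z [-0.005  0.    -1.   ] jawyaw 117.4 y [-0.46   0.888  0.002]
q [ 0.351  0.571 -0.217 -0.002 -0.787 -1.442] F [ 0.31 -0.68  1.34] M [ 0.042  0.029 -0.011]
```

View pics/q1.png

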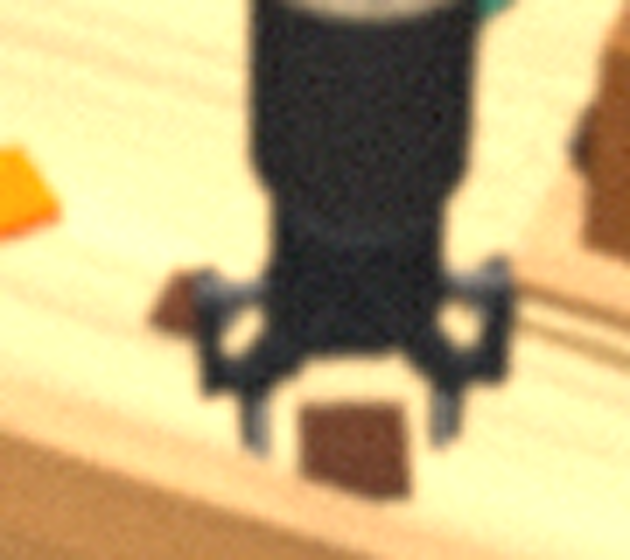

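The fingers straddle the large dark pad, with tips at (258,450) and (443,440) and the pad centred between them at (355,448). Closing.

Request:
move_arm([
  [0,0,-0.2,0,0,0],
  [0,0,0,0,0,0],
  [0,0,0,0,0,0],
  [0,0,0,0,0,0],
  [0,0,0,0,0,0],
], hand=255)

```text
t: 19.82
position: [0.6775, 0.0443, 0.0029]
tcp_rot: [0.744, -3.051, -0.002]
contact_force: [0.4, 0.0, 1.2]
finger_gap: 0.0479
```

Request:
move_arm([
  [0,0,1,0,0,0],
  [0,0,2,0,0,0],
  [0,0,3,0,0,0],
  [0,0,0,0,0,0],
  [0,0,0,0,0,0],
])

```text
t: 20.45
position: [0.6773, 0.0442, 0.0663]
tcp_rot: [0.744, -3.051, -0.002]
contact_force: [-0.6, -0.1, -0.9]
finger_gap: 0.0485
```

```bash
python3 -c "
from st import *;st()
import cv2
from h import crop
im,d=ctrl.get_image('scene');crop(cv2.convertScaleAbs(im,alpha=1.5,beta=15),210,180,90,90,7,'pics/q2.png')"
```

```text
t 20.45 pos [0.6773 0.0442 0.0663] gap 0.0485
z [-0.001  0.001 -1.   ] jawyaw 117.4 y [-0.461  0.888  0.001]
q [ 0.351  0.499 -0.169 -0.002 -0.903 -1.442] F [-0.63 -0.12 -0.93] M [-0.028  0.046  0.036]
```

View pics/q2.png

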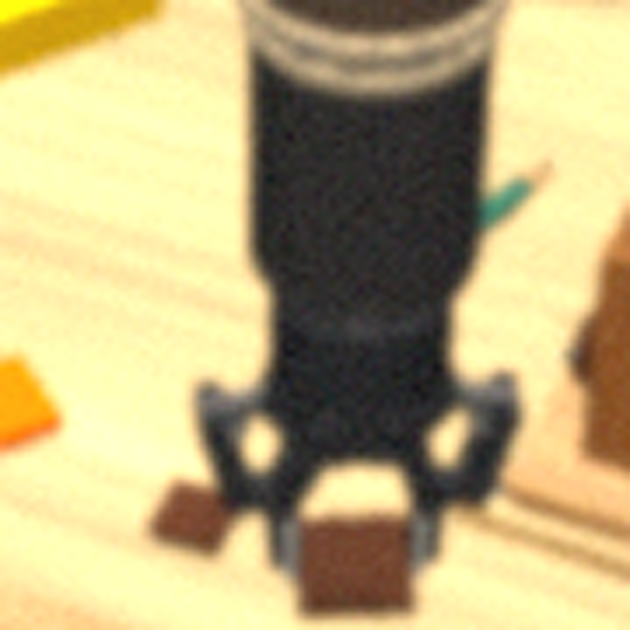

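The pad is held flat between the fingertips, with a 48.5 mm gap. Carrying it above the column.

Request:
move_arm([
  [0,0,4,0,0,-2.8],
  [-0.5,0.3,4,0,0,-2.8],
  [-1.5,0.8,4,0,0,-2.8],
  [-2,1.0,2,0,0,-2.8],
  [-2,1.0,0.5,0,0,-2.8],
])

```text
t: 21.12
position: [0.6143, 0.0744, 0.2101]
tcp_rot: [0.351, -3.112, -0.002]
contact_force: [-0.1, -0.2, -1.1]
finger_gap: 0.048
```

Request:
move_arm([
  [-2,1.0,0,0,0,-2.8],
  [-2,1.0,0,0,0,-2.8],
  [-2,1.0,0,0,0,-2.8],
  [-2,1.0,0,0,0,-2.8],
  [-1,0.5,0,0,0,-2.8],
])

```text
t: 21.75
position: [0.5196, 0.1203, 0.208]
tcp_rot: [-0.043, -3.129, -0.002]
contact_force: [0.3, -0.0, -0.4]
finger_gap: 0.0482
```

```bash
python3 -c "
from st import *;st()"
```

```text
t 21.75 pos [0.5196 0.1203 0.208 ] gap 0.0482
z [-0.013  0.001 -1.   ] jawyaw 88.4 y [0.028 1.    0.001]
q [ 0.589  0.151 -0.321 -0.009 -1.109 -2.184] F [ 0.33 -0.04 -0.43] M [ 0.008 -0.097 -0.019]
```

Request:
move_arm([
  [0.3,0.5,-1.5,0,-0.7,0.4],
  [0,0,-1,0,0,0],
  [0,0,-0.5,0,0,0],
  [0,0,0,0,0,0],
  [0,0,0,0,0,0],
])

```text
t: 22.38
position: [0.5216, 0.1251, 0.1762]
tcp_rot: [-0.033, -3.139, -0.0]
contact_force: [-0.8, -0.7, -0.2]
finger_gap: 0.0477
```

```bash
python3 -c "
from st import *;st()
import cv2
from h import crop
im,d=ctrl.get_image('scene');crop(cv2.convertScaleAbs(im,alpha=1.5,beta=15),250,130,130,110,6,'pics/q3.png')"
```

```text
t 22.38 pos [0.5216 0.1251 0.1762] gap 0.0477
z [-0.003  0.    -1.   ] jawyaw 88.8 y [0.021 1.    0.   ]
q [ 6.000e-01  1.770e-01 -3.700e-01 -2.000e-03 -1.026e+00 -2.191e+00] F [-0.79 -0.73 -0.22] M [-0.049  0.011  0.004]
```

View pics/q3.png

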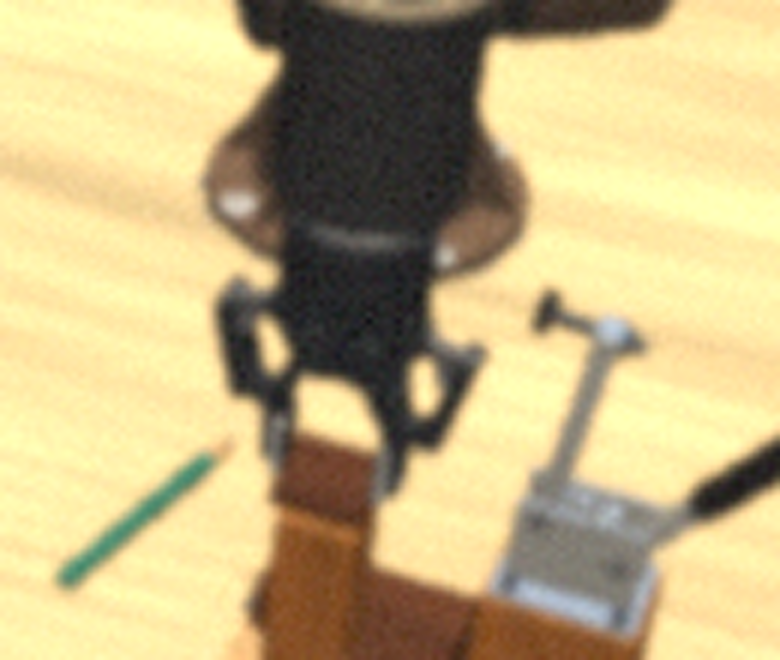

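Request:
move_arm([
  [0.1,0,-0.4,0,0,0],
  [0,0,-0.3,0,0,0],
  [0,0,-0.2,0,0,0],
  [0,0,-0.1,0,0,0],
  [0,0,-0.1,0,0,0],
])

```text
t: 23.05
position: [0.523, 0.1251, 0.165]
tcp_rot: [-0.033, -3.14, -0.001]
contact_force: [0.4, 1.0, 0.0]
finger_gap: 0.0478
```

```bash
python3 -c "
from st import *;st()"
```

```text
t 23.05 pos [0.523  0.1251 0.165 ] gap 0.0478
z [-0.002  0.001 -1.   ] jawyaw 88.8 y [0.021 1.    0.001]
q [ 5.980e-01  1.900e-01 -3.830e-01 -2.000e-03 -1.000e+00 -2.189e+00] F [0.36 0.98 0.02] M [-0.04  -0.026  0.02 ]
```

Request:
move_arm([
  [0,0,-0.15,0,0,0],
  [0,0,-0.1,0,0,0],
  [0,0,-0.1,0,0,0],
  [0,0,0,0,0,0],
  [0,0,0,0,0,0],
])

```text
t: 23.68
position: [0.5247, 0.1253, 0.1653]
tcp_rot: [0.031, 3.138, 0.002]
contact_force: [0.0, -0.2, -1.0]
finger_gap: 0.0482
```

```bash
python3 -c "
from st import *;st()"
```

```text
t 23.68 pos [0.5247 0.1253 0.1653] gap 0.0482
z [ 0.003  0.001 -1.   ] jawyaw 88.9 y [0.02  1.    0.001]
q [ 5.990e-01  1.890e-01 -3.840e-01  1.000e-03 -9.950e-01 -2.189e+00] F [ 0.01 -0.21 -1.02] M [-0.007 -0.    -0.042]
```

Request:
move_arm([
  [-0.2,0,-0.2,0,0.2,0],
  [0,0,-0.2,0,0,0],
  [0,0,-0.2,0,0,0],
  [0,0,0,0,0,0],
  [0,0,0,0,0,0],
])

```text
t: 24.3
position: [0.5268, 0.1255, 0.1656]
tcp_rot: [0.026, 3.132, 0.003]
contact_force: [0.0, -0.2, -1.7]
finger_gap: 0.0477
```

```bash
python3 -c "
from st import *;st()
import cv2
from h import crop
im,d=ctrl.get_image('scene');crop(cv2.convertScaleAbs(im,alpha=1.5,beta=15),280,190,60,60,10,'pics/q4.png')"
```

```text
t 24.3 pos [0.5268 0.1255 0.1656] gap 0.0477
z [ 0.01   0.002 -1.   ] jawyaw 89.0 y [0.017 1.    0.002]
q [ 0.599  0.188 -0.385  0.005 -0.988 -2.189] F [ 0.02 -0.19 -1.66] M [0.022 0.088 0.029]
```

View pics/q4.png

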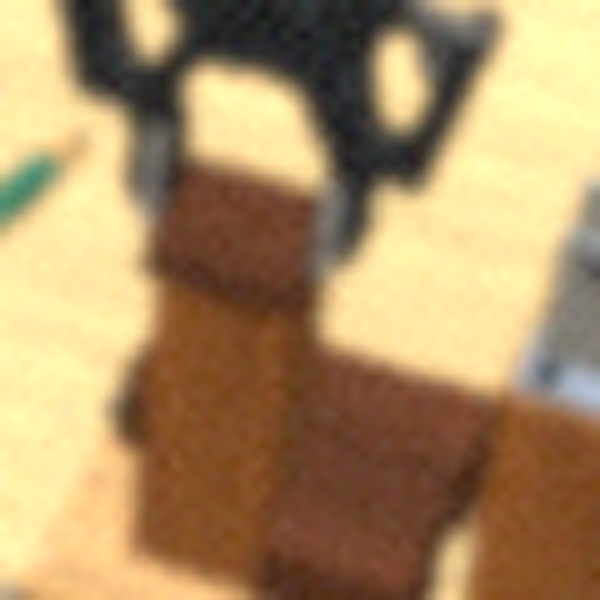

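```bash
python3 -c "
from st import *
import cv2
a=[]
im,d=ctrl.get_image('scene');cv2.imwrite('pics/f1.png',cv2.convertScaleAbs(im,alpha=1.5,beta=15))
im,d=ctrl.get_image('top');cv2.imwrite('pics/f2.png',cv2.convertScaleAbs(im,alpha=1.5,beta=15))
for i in range(3):
  st();ctrl.get_image('top')
"
```

```text
t 24.45 pos [0.5267 0.1255 0.1653] gap 0.0483
z [ 0.009  0.001 -1.   ] jawyaw 89.0 y [0.017 1.    0.002]
q [ 0.599  0.189 -0.386  0.005 -0.988 -2.189] F [ 0.09  0.03 -0.63] M [ 0.053  0.041 -0.038]
t 24.5 pos [0.5267 0.1255 0.1653] gap 0.0478
z [ 0.009  0.001 -1.   ] jawyaw 89.0 y [0.017 1.    0.002]
q [ 0.599  0.189 -0.386  0.005 -0.988 -2.189] F [-0.81 -0.09 -0.19] M [-0.028  0.031 -0.019]
t 24.55 pos [0.5267 0.1254 0.1653] gap 0.048
z [ 0.009  0.001 -1.   ] jawyaw 89.0 y [0.017 1.    0.002]
q [ 0.599  0.189 -0.385  0.005 -0.988 -2.189] F [ 0.11 -0.07 -0.89] M [-0.013  0.064 -0.029]
```

View pics/f1.png

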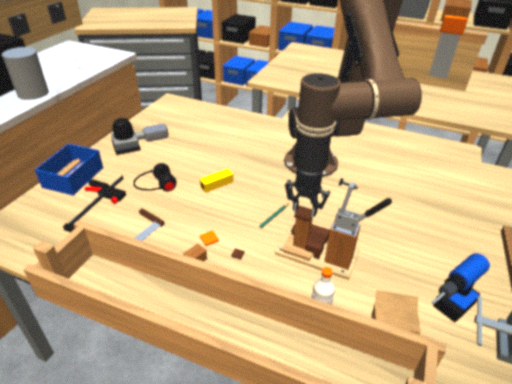

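View pics/f2.png

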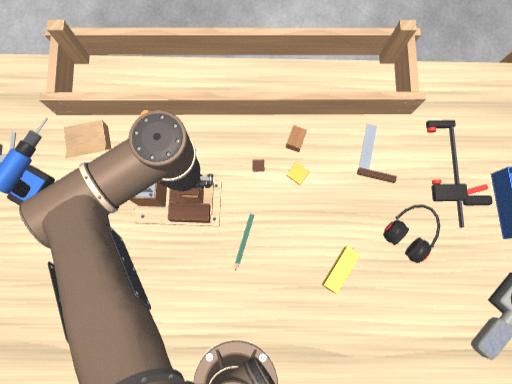

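Request:
move_arm([
  [-0.4,0,-0.1,0,0.5,-0.2],
  [-0.1,0,-0.1,0,0,0],
  [0,0,-0.3,0,0,0],
  [0,0,-0.3,0,0,0],
  [0,0,-0.3,0,0,0],
])

```text
t: 25.22
position: [0.5276, 0.1259, 0.1651]
tcp_rot: [0.026, 3.127, 0.003]
contact_force: [-6.4, -1.1, 23.0]
finger_gap: 0.048
```

```bash
python3 -c "
from st import *;st();o=ctrl.observe();print(o['tau'])"
```

```text
t 25.23 pos [0.5276 0.1259 0.1651] gap 0.048
z [ 0.015  0.002 -1.   ] jawyaw 89.1 y [0.016 1.    0.002]
q [ 0.601  0.187 -0.39   0.008 -0.981 -2.192] F [-6.37 -1.07 23.02] M [-0.656  2.778 -0.097]
[  0.09245556 -30.34431696  21.37200594   3.97561893   2.61510462
   0.1168525 ]
```

It was in contact all along (23 N now); the zero rows had been relaxing the force. Lifting slightly, re-centring and levelling, then setting down again.

Request:
move_arm([
  [0,0,0.3,0,0,0],
  [-0.25,-0.03,0.2,0,0.5,-0.3],
  [-0.25,0,0,0,0.4,0],
  [0,0,0,0,0,0],
  [0,0,0,0,0,0],
])

```text
t: 25.85
position: [0.5213, 0.1254, 0.1697]
tcp_rot: [-0.035, -3.138, -0.003]
contact_force: [-0.1, -0.5, 0.1]
finger_gap: 0.0482
```

```bash
python3 -c "
from st import *;st()"
```

```text
t 25.85 pos [0.5213 0.1254 0.1697] gap 0.0482
z [-0.004  0.002 -1.   ] jawyaw 88.7 y [0.022 1.    0.002]
q [ 0.599  0.184 -0.377 -0.004 -1.012 -2.19 ] F [-0.07 -0.53  0.1 ] M [-0.003 -0.023  0.042]
```

Request:
move_arm([
  [0.1,0,-0.2,0,-0.2,0],
  [0,0,-0.15,0,0,0],
  [0,0,-0.1,0,0,0],
  [0,0,0,0,0,0],
  [0,0,0,0,0,0],
])

```text
t: 26.48
position: [0.5226, 0.1255, 0.1648]
tcp_rot: [0.035, 3.141, 0.003]
contact_force: [-0.0, -0.4, 0.2]
finger_gap: 0.0484
```

```bash
python3 -c "
from st import *;st()
import cv2
from h import crop
im,d=ctrl.get_image('scene');crop(cv2.convertScaleAbs(im,alpha=1.5,beta=15),280,190,60,60,10,'pics/q5.png')"
```

```text
t 26.48 pos [0.5226 0.1255 0.1648] gap 0.0484
z [ 0.     0.002 -1.   ] jawyaw 88.7 y [0.022 1.    0.002]
q [ 6.000e-01  1.880e-01 -3.850e-01 -1.000e-03 -9.960e-01 -2.192e+00] F [-0.02 -0.38  0.18] M [-0.038  0.035 -0.014]
```

View pics/q5.png

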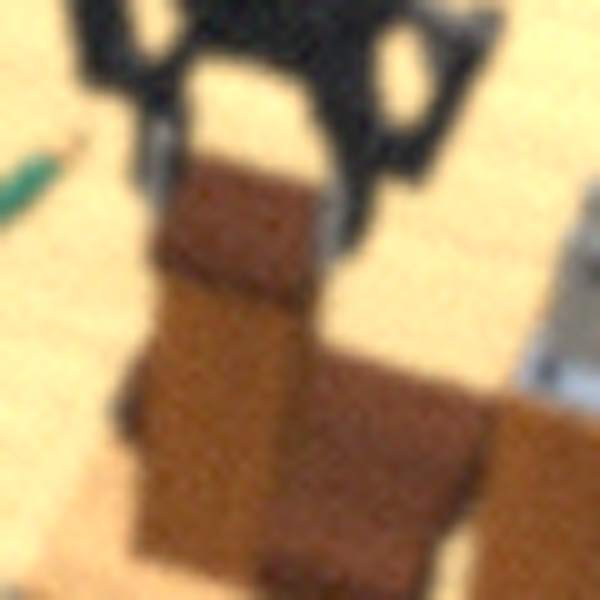

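Request:
move_arm([
  [0,0,0,0,0,0],
  [0,0,0,0,0,0],
  [0,0,0,0,0,0],
  [0,0,1,0,0,0],
  [0,0,3,0,0,0],
], hand=60)

```text
t: 27.15
position: [0.5212, 0.1248, 0.2041]
tcp_rot: [-0.035, -3.137, 0.001]
contact_force: [0.8, 0.4, -0.0]
finger_gap: 0.0653
```

Request:
move_arm([
  [0,0,5,0,0,0],
  [0,-2,5,0,0,0],
  [0,-5,3,0,0,0],
  [0,-6,0,0,0,0],
  [0,-6,0,0,0,0],
])

```text
t: 27.78
position: [0.5217, -0.0672, 0.3453]
tcp_rot: [0.023, 3.137, 0.001]
contact_force: [0.9, -0.1, 0.1]
finger_gap: 0.0654
```

```bash
python3 -c "
from st import *;st()
from colm import *
im,dp,X=rect(.52,.125,.04,.168,.185)
crop(cv2.convertScaleAbs(im,alpha=1.5,beta=15),130,140,100,90,8,'pics/q6.png')
im,d=ctrl.get_image('scene');crop(cv2.convertScaleAbs(im,alpha=1.5,beta=15),270,160,110,100,7,'pics/q7.png')
"
```

```text
t 27.77 pos [ 0.5217 -0.0672  0.3453] gap 0.0654
z [ 0.005  0.    -1.   ] jawyaw 89.1 y [0.015 1.    0.   ]
q [ 2.460e-01  5.200e-02 -1.240e-01  1.000e-03 -1.390e+00 -1.832e+00] F [ 0.85 -0.13  0.11] M [ 0.008 -0.14  -0.025]
261 med [0.5246 0.1173 0.1751] mm ((524.3158569335938, 117.14955139160156), (50.258975982666016, 34.5254020690918), 0.4157860577106476)
```

View pics/q6.png

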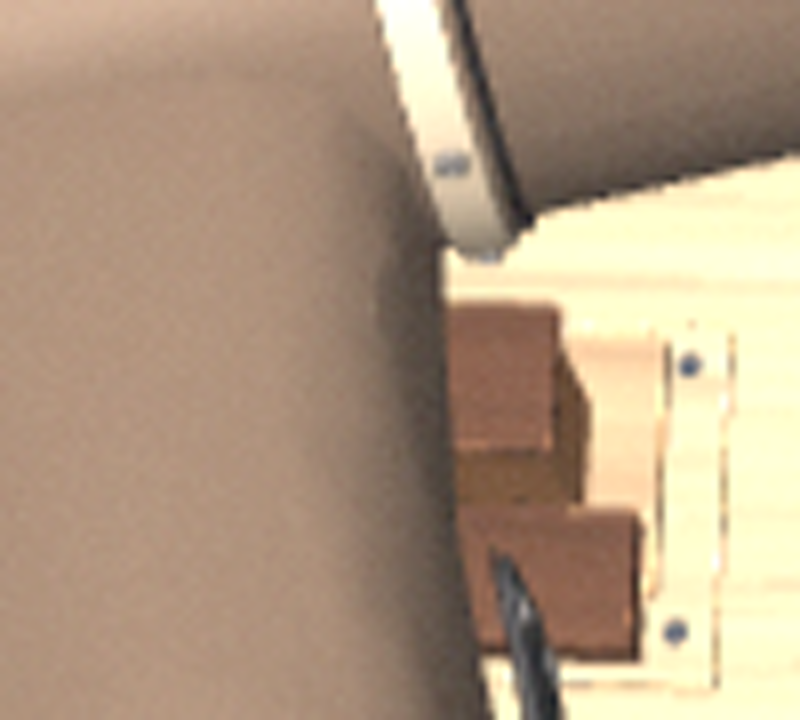

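View pics/q7.png

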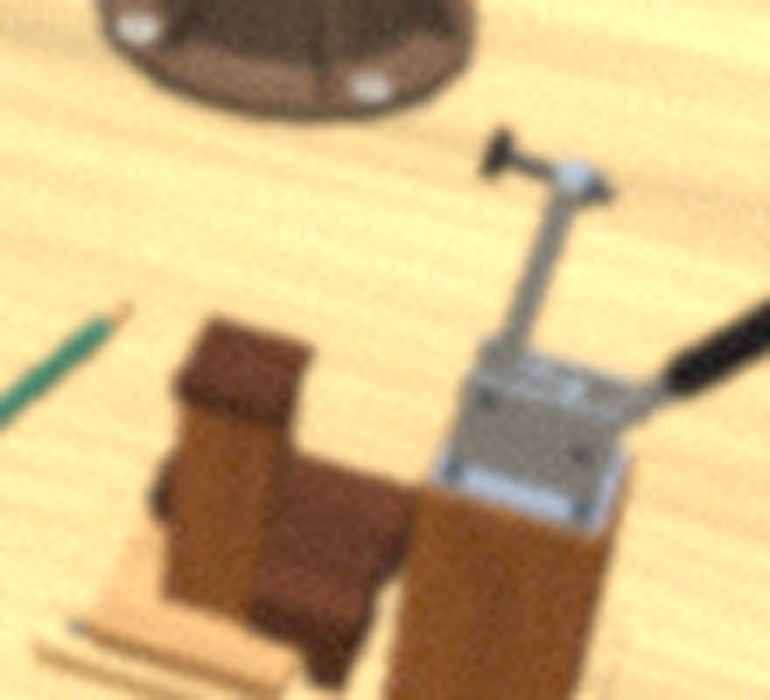

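Request:
move_arm([
  [0,-6,0,0,0,0],
  [0,-6,0,0,0,0],
  [0,-6,0,0,0,0],
  [0,-3,0,0,0,0],
  [0,0,0,0,0,0],
], hand=255)

```text
t: 28.5
position: [0.521, -0.2838, 0.3485]
tcp_rot: [0.031, 3.134, -0.001]
contact_force: [-0.2, 0.7, -0.3]
finger_gap: -0.0002
```

```bash
python3 -c "
from st import *;st()
from colm import *
im,dp,X=rect(.52,.125,.04,.168,.185)
crop(cv2.convertScaleAbs(im,alpha=1.5,beta=15),110,130,130,110,6,'pics/q8.png')
a=cv2.imread('pics/p5.png');b=cv2.imread('pics/q8.png')
cv2.imwrite('pics/q9.png',np.hstack([a[260:600,300:700],b[260:600,300:700]]))
f=lambda m:np.float32(cv2.cvtColor(m,cv2.COLOR_BGR2GRAY))
# column lower -x face region and fence/jig registration
for n,(x0,y0,x1,y1) in dict(board=(560,280,700,600),lowcol=(500,395,575,445)).items():
    print(n,cv2.phaseCorrelate(f(a)[y0:y1,x0:x1],f(b)[y0:y1,x0:x1]))
"
```

```text
t 28.5 pos [ 0.521  -0.2838  0.3485] gap -0.0002
z [ 0.008 -0.001 -1.   ] jawyaw 88.9 y [ 0.02   1.    -0.001]
q [-1.700e-01  1.680e-01  1.600e-02 -1.000e-03 -1.411e+00 -1.420e+00] F [-0.22  0.71 -0.31] M [ 0.096  0.013 -0.022]
372 med [0.5243 0.1246 0.1748] mm ((524.1795654296875, 125.00129699707031), (50.88932800292969, 50.5691032409668), 0.32989391684532166)
board ((0.006105443596737814, 0.01657850863946919), 0.9782837000158098)
lowcol ((0.6534725808186295, -0.06853641359044005), 0.4810948574066162)
```

View pics/q9.png

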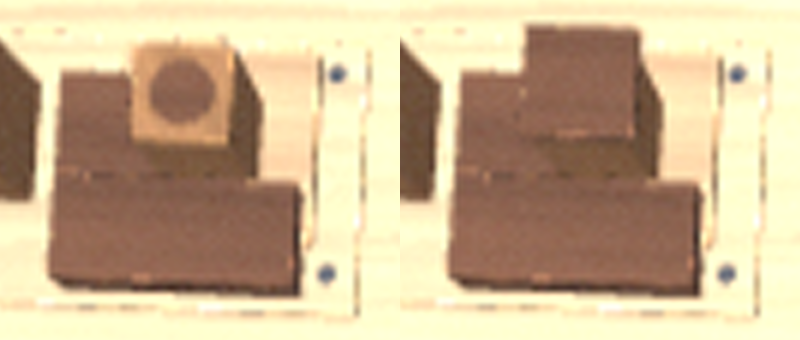

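Registered against the earlier view, the column base hasn't moved (shift about 0.1 px). The pad sits at (0.5242, 0.125) over the column top at (0.5219, 0.125), so it's about 2.5 mm off in x. I have time to centre it with a gentle squeeze, jaws along x.

Request:
move_arm([
  [0,4.2,-0.5,0,0,9],
  [0,4.2,-0.5,0,0,9],
  [0,4.2,-0.5,0,0,9],
  [0,4.2,-0.5,0,0,9],
  [0,4.2,-0.5,0,0,9],
], hand=40)

```text
t: 29.18
position: [0.52, -0.0637, 0.3251]
tcp_rot: [-1.207, 2.889, 0.004]
contact_force: [0.7, 0.0, 0.4]
finger_gap: 0.072
```

Request:
move_arm([
  [0,4.2,-1,0,0,9],
  [0,4.2,-1,0,0,9],
  [0,4.2,-1,0,0,9],
  [0,4.0,-1,0,0,9],
  [0,2,-1,0,0,9],
])

```text
t: 29.8
position: [0.5163, 0.1363, 0.2778]
tcp_rot: [-2.257, 2.162, 0.012]
contact_force: [0.3, -0.3, 0.9]
finger_gap: 0.072
```

```bash
python3 -c "
from st import *;st()"
```

```text
t 29.8 pos [0.5163 0.1363 0.2778] gap 0.072
z [ 0.006  0.017 -1.   ] jawyaw -177.5 y [-0.999 -0.043 -0.006]
q [ 0.618  0.091 -0.227 -0.011 -1.239 -0.571] F [ 0.26 -0.29  0.88] M [-0.06  -0.014  0.02 ]
```

Request:
move_arm([
  [0.42,-1.1,-2,-1,0.3,-3.7],
  [0,0,-3,0,0,0],
  [0,0,-2.5,0,0,0],
  [0,0,0,0,0,0],
  [0,0,0,0,0,0],
])

```text
t: 30.42
position: [0.5179, 0.133, 0.2041]
tcp_rot: [-2.208, 2.229, -0.004]
contact_force: [-0.4, -0.3, 1.1]
finger_gap: 0.072
```

```bash
python3 -c "
from st import *;st()"
```

```text
t 30.43 pos [0.5179 0.133  0.2041] gap 0.072
z [ 0.004  0.001 -1.   ] jawyaw 179.5 y [-1.     0.01  -0.004]
q [ 0.619  0.146 -0.341  0.002 -1.08  -0.63 ] F [-0.4  -0.28  1.15] M [0.029 0.028 0.024]
```

Request:
move_arm([
  [0.26,-0.75,-1,0,0.2,-0.7],
  [0,0,-1.5,0,0,0],
  [0,0,-0.8,0,0,0],
  [0,0,-0.4,0,0,0],
  [0,0,0,0,0,0],
])

```text
t: 31.05
position: [0.5212, 0.1253, 0.1664]
tcp_rot: [-2.193, 2.244, -0.0]
contact_force: [1.2, 0.5, 0.4]
finger_gap: 0.0721
```

```bash
python3 -c "
from st import *;st()
import cv2
from h import crop
im,d=ctrl.get_image('scene');crop(cv2.convertScaleAbs(im,alpha=1.5,beta=15),270,160,80,90,7,'pics/r1.png')"
```

```text
t 31.05 pos [0.5212 0.1253 0.1664] gap 0.0721
z [ 0.003  0.002 -1.   ] jawyaw 178.7 y [-1.     0.023 -0.003]
q [ 0.602  0.183 -0.388 -0.    -0.996 -0.624] F [1.2  0.52 0.43] M [-0.011 -0.01  -0.051]
```

View pics/r1.png

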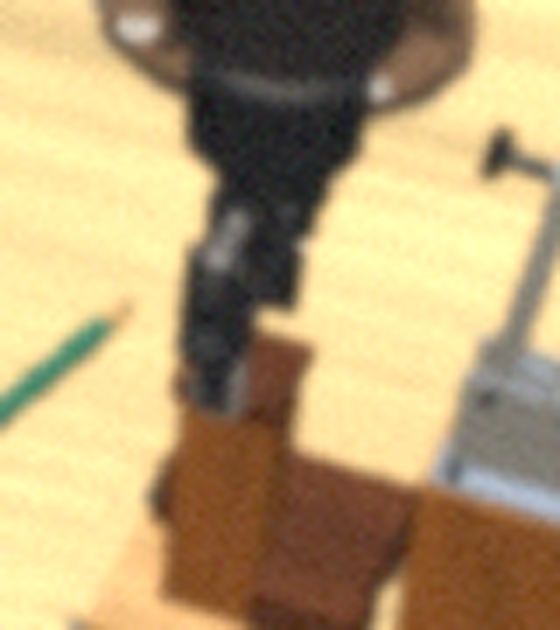

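Request:
move_arm([
  [-0.05,0,0,0,0,0],
  [0,0,0,0,0,0],
  [0,0,0,0,0,0],
  [0,0,0,0,0,0],
  [0,0,0,0,0,0],
], hand=108)

```text
t: 31.72
position: [0.5213, 0.1257, 0.1676]
tcp_rot: [-2.192, 2.242, -0.001]
contact_force: [-0.2, 1.1, -0.3]
finger_gap: 0.0494
```

```bash
python3 -c "
from st import *;st()"
```

```text
t 31.73 pos [0.5213 0.1257 0.1676] gap 0.0494
z [ 0.005  0.003 -1.   ] jawyaw 178.7 y [-1.     0.023 -0.005]
q [ 0.602  0.181 -0.388 -0.    -0.996 -0.625] F [-0.16  1.09 -0.32] M [0.036 0.08  0.007]
```

Squeezed to a 49.4 mm gap, so the pad is centred in the jaws. Opening and leaving.

Request:
move_arm([
  [0,0,0,0,0,0],
  [0,0,0,0,0,0],
  [0,0,0,0,0,0],
  [0,0,1,0,0,0],
  [0,0,4,0,0,0],
], hand=40)

```text
t: 32.35
position: [0.5197, 0.1249, 0.2165]
tcp_rot: [2.196, -2.246, -0.001]
contact_force: [0.9, 1.1, 0.7]
finger_gap: 0.072
```

Request:
move_arm([
  [0,0,6,0,0,0],
  [0,-2,5,0,0,0],
  [0,-4,4,0,0,0],
  [0,-6,1,0,0,0],
  [0,-6,0,0,0,0],
])

```text
t: 32.98
position: [0.5198, -0.0571, 0.3894]
tcp_rot: [-2.199, 2.233, -0.008]
contact_force: [1.0, 0.4, -1.3]
finger_gap: 0.0721
```

Request:
move_arm([
  [0,-6,0,0,0,0],
  [0,-6,0,0,0,0],
  [0,-4,0,0,0,0],
  [0,0,0,0,0,0],
  [0,0,0,0,0,0],
], hand=255)

```text
t: 33.6
position: [0.5176, -0.2259, 0.3939]
tcp_rot: [-2.192, 2.236, -0.014]
contact_force: [-0.1, 0.8, 0.7]
finger_gap: 0.0001
```

```bash
python3 -c "
from st import *;st()
from colm import *
im,dp,X=rect(.52,.125,.04,.168,.185)
crop(cv2.convertScaleAbs(im,alpha=1.5,beta=15),110,130,130,110,6,'pics/r2.png')
a=cv2.imread('pics/p5.png');b=cv2.imread('pics/r2.png')
f=lambda m:np.float32(cv2.cvtColor(m,cv2.COLOR_BGR2GRAY))
for n,(x0,y0,x1,y1) in dict(board=(560,280,700,600),lowcol=(500,395,575,445)).items():
    print(n,cv2.phaseCorrelate(f(a)[y0:y1,x0:x1],f(b)[y0:y1,x0:x1]))
"
```

```text
t 33.6 pos [ 0.5176 -0.2259  0.3939] gap 0.0001
z [ 0.014  0.001 -1.   ] jawyaw 178.8 y [-1.     0.02  -0.014]
q [-0.066  0.106  0.043 -0.002 -1.493  0.046] F [-0.12  0.82  0.66] M [ 0.019  0.056 -0.007]
370 med [0.5218 0.1244 0.1748] mm ((521.8696899414062, 125.11805725097656), (50.054927825927734, 50.061458587646484), 88.6591796875)
board ((0.46685109040328143, 0.5083901954807857), 0.12235945214827855)
lowcol ((-1.2174359317552046, 1.5766649068256804), 0.12195489692687989)
```

View pics/r2.png

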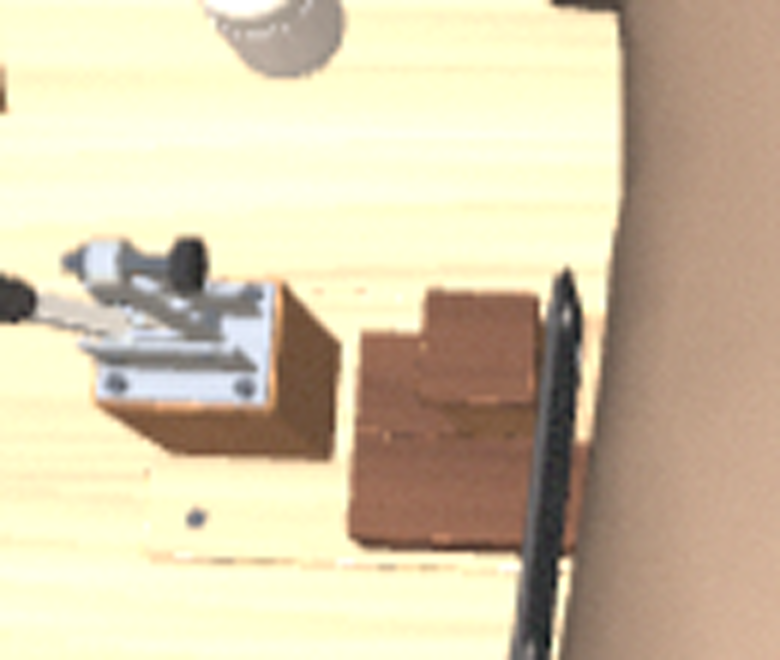

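The pad is now at (0.5219, 0.1251), the same as the column axis within measurement. Next is the handle: I'll cross above the clamp arm with the fingers shut.

Request:
move_arm([
  [0.1,5.5,0.3,0,0.8,0],
  [0.1,5.5,0.3,0,0,0],
  [0.1,5.5,0.2,0,0,0],
  [0.1,5.5,0,0,0,0],
  [0.1,5.5,0,0,0,0],
])

```text
t: 34.28
position: [0.5205, 0.0592, 0.4038]
tcp_rot: [-2.2, 2.239, 0.0]
contact_force: [1.5, 1.3, 1.3]
finger_gap: -0.0001
```

Request:
move_arm([
  [0.1,5.5,0,0,0,0],
  [0.1,5.5,0,0,0,0],
  [0,5.5,0,0,0,0],
  [0,5.0,0,0,0,0],
  [0,3,0,0,0,0],
])

```text
t: 34.9
position: [0.5162, 0.32, 0.4066]
tcp_rot: [-2.211, 2.222, -0.0]
contact_force: [-0.0, -1.4, -0.3]
finger_gap: -0.0002
```

```bash
python3 -c "
from st import *;st()"
```

```text
t 34.9 pos [0.5162 0.32   0.4066] gap -0.0002
z [ 0.005  0.005 -1.   ] jawyaw 179.7 y [-1.     0.005 -0.005]
q [ 8.770e-01  1.840e-01  1.610e-01  1.000e-03 -1.541e+00 -8.810e-01] F [-0.02 -1.39 -0.3 ] M [-0.084 -0.038  0.024]
```

Request:
move_arm([
  [0.9,0,-2,-0.3,0.3,-0.9],
  [0,0,-4,0,0,0],
  [0,0,-3,0,0,0],
  [0,0,-1,0,0,0],
  [0,0,0,0,0,0],
])

```text
t: 35.52
position: [0.522, 0.3234, 0.3025]
tcp_rot: [2.205, -2.235, -0.0]
contact_force: [0.2, 0.3, 0.2]
finger_gap: 0.0001
```

```bash
python3 -c "
from st import *;st()
import cv2
from h import crop
im,d=ctrl.get_image('scene');crop(cv2.convertScaleAbs(im,alpha=1.5,beta=15),280,110,130,120,6,'pics/h1.png')"
```

```text
t 35.52 pos [0.522  0.3234 0.3025] gap 0.0001
z [-0.001 -0.001 -1.   ] jawyaw 179.2 y [-1.     0.014  0.001]
q [ 0.872  0.224 -0.015 -0.    -1.334 -0.886] F [0.2  0.27 0.18] M [-0.008  0.046  0.045]
```

View pics/h1.png

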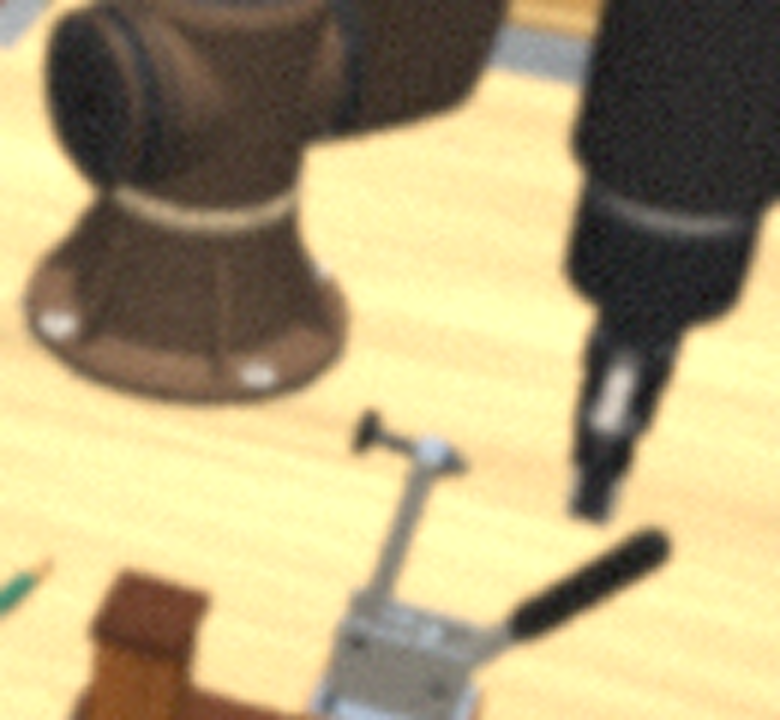

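The fingertip is just above the handle grip on its upper side: tip at crop (592,515), grip at (600,575). Starting the press along the arc.

Request:
move_arm([
  [0.2,0.2,-1.4,0,0,0],
  [0,0.9,-0.7,0,0,0],
  [0,0.9,-0.7,0,0,0],
  [0,0.95,-1.05,0,0,0],
  [0,0.95,-1.05,0,0,0],
])

```text
t: 36.2
position: [0.5257, 0.3651, 0.2546]
tcp_rot: [-2.202, 2.234, -0.001]
contact_force: [0.9, -1.5, -0.6]
finger_gap: 0.0005
```

```bash
python3 -c "
from st import *;st()
import cv2
from h import crop
im,d=ctrl.get_image('scene');crop(cv2.convertScaleAbs(im,alpha=1.5,beta=15),280,110,130,120,6,'pics/h2.png')"
```

```text
t 36.2 pos [0.5257 0.3651 0.2546] gap 0.0005
z [ 0.004  0.002 -1.   ] jawyaw 179.2 y [-1.     0.014 -0.003]
q [ 9.120e-01  2.860e-01 -4.000e-02  1.000e-03 -1.241e+00 -9.270e-01] F [ 0.92 -1.46 -0.59] M [-0.468  0.011 -0.01 ]
```

View pics/h2.png

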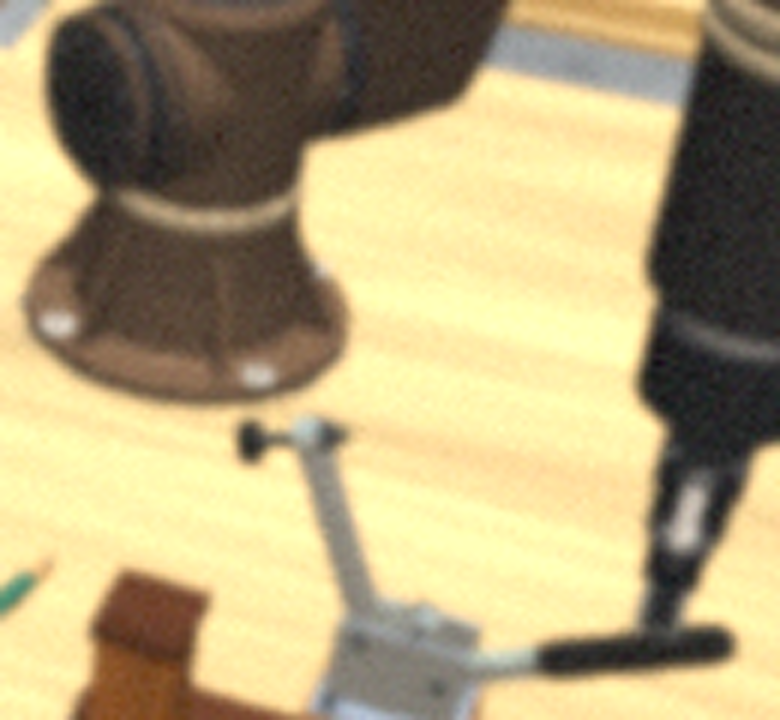

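The handle is following the fingertip and the arm is swinging over. Continuing.

Request:
move_arm([
  [0,0.6,-1.3,0,0,0],
  [0,0.6,-1.3,0,0,0],
  [0,0.35,-1.35,0,0,0],
  [0,0.3,-1.35,0,0,0],
  [0,0.1,-1.0,0,0,0],
])

```text
t: 36.88
position: [0.5249, 0.387, 0.185]
tcp_rot: [-2.205, 2.235, -0.001]
contact_force: [-0.1, -1.3, 3.5]
finger_gap: 0.0
```

```bash
python3 -c "
from st import *;st()
import cv2
from h import crop
im,d=ctrl.get_image('scene');crop(cv2.convertScaleAbs(im,alpha=1.5,beta=15),280,130,130,120,6,'pics/h3.png')"
```

```text
t 36.88 pos [0.5249 0.387  0.185 ] gap 0.0
z [ 0.002  0.001 -1.   ] jawyaw 179.2 y [-1.     0.013 -0.002]
q [ 9.34e-01  3.51e-01 -1.08e-01  1.00e-03 -1.11e+00 -9.48e-01] F [-0.05 -1.34  3.51] M [-0.583  0.07   0.026]
```

View pics/h3.png

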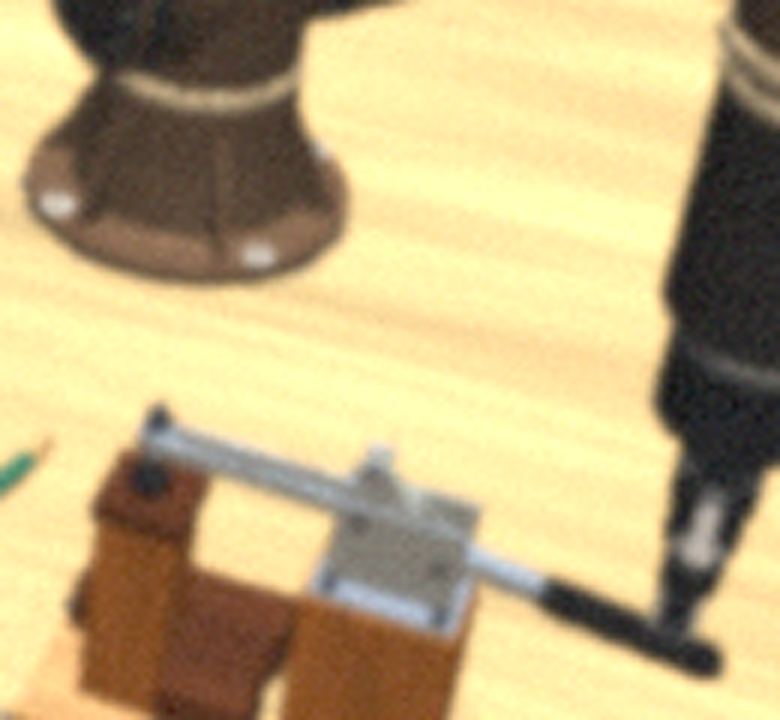

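Request:
move_arm([
  [0,0,-0.5,0,0,0],
  [0,0,-0.4,0,0,0],
  [0,0,-0.4,0,0,0],
  [0,0,-0.4,0,0,0],
  [0,0,-0.3,0,0,0],
])

```text
t: 37.55
position: [0.5253, 0.3868, 0.1762]
tcp_rot: [-2.203, 2.227, -0.004]
contact_force: [-8.6, -3.2, 16.3]
finger_gap: 0.0001
```

```bash
python3 -c "
from st import *;st()"
```

```text
t 37.55 pos [0.5253 0.3868 0.1762] gap 0.0001
z [ 0.008  0.005 -1.   ] jawyaw 179.4 y [-1.     0.011 -0.008]
q [ 0.935  0.354 -0.127  0.004 -1.081 -0.948] F [-8.56 -3.21 16.27] M [-1.288  2.991 -0.046]
```

The handle is at its stop (16 N; contact height matches about -0.2 rad). Backing off upwards.

Request:
move_arm([
  [0,0,0.5,0,0,0],
  [0,0,3,0,0,0],
  [0,0,5,0,0,0],
  [0,2,5,0,0,0],
  [0,4,4,0,0,0],
])

```text
t: 38.17
position: [0.5239, 0.4445, 0.3549]
tcp_rot: [-2.201, 2.233, -0.001]
contact_force: [1.0, 0.6, 0.3]
finger_gap: -0.0002
```

Request:
move_arm([
  [0,5,1,0,0,0],
  [0,5,0,0,0,0],
  [0,3,0,0,0,0],
  [0,0,0,0,0,0],
  [0,0,0,0,0,0],
])

```text
t: 38.8
position: [0.5243, 0.5813, 0.3684]
tcp_rot: [-2.197, 2.227, 0.002]
contact_force: [0.2, -0.4, 0.6]
finger_gap: 0.0001
```

```bash
python3 -c "
from st import *;st()
from colm import *
im,dp,X=rect(.52,.125,.04,.168,.181)
cv2.imwrite('pics/z1.png',cv2.convertScaleAbs(im,alpha=1.5,beta=15))
crop(cv2.convertScaleAbs(im,alpha=1.5,beta=15),80,130,150,110,5,'pics/z2.png')
im,d=ctrl.get_image('scene');crop(cv2.convertScaleAbs(im,alpha=1.5,beta=15),270,140,130,120,6,'pics/z3.png')
m=(X[...,0]>.5)&(X[...,0]<.55)&(X[...,1]>.34)&(X[...,1]<.45)&(X[...,2]>.05)
p=X[m];p=p[np.argsort(p[:,1])];print(np.polyfit(p[:,1],p[:,2],1),p[[0,-1]].round(3),m.sum())"
```

```text
t 38.8 pos [0.5243 0.5813 0.3684] gap 0.0001
z [ 0.009  0.01  -1.   ] jawyaw 179.2 y [-1.     0.014 -0.009]
q [ 1.086  0.504  0.537  0.003 -1.591 -1.099] F [ 0.18 -0.35  0.58] M [-0.043  0.043  0.017]
278 med [0.5156 0.12   0.1747] mm ((521.992431640625, 125.86377716064453), (50.51789093017578, 50.160186767578125), 88.79194641113281)
[-0.22265743  0.25949903] [[0.524 0.34  0.187]
 [0.523 0.411 0.161]] 177
```

View pics/z3.png

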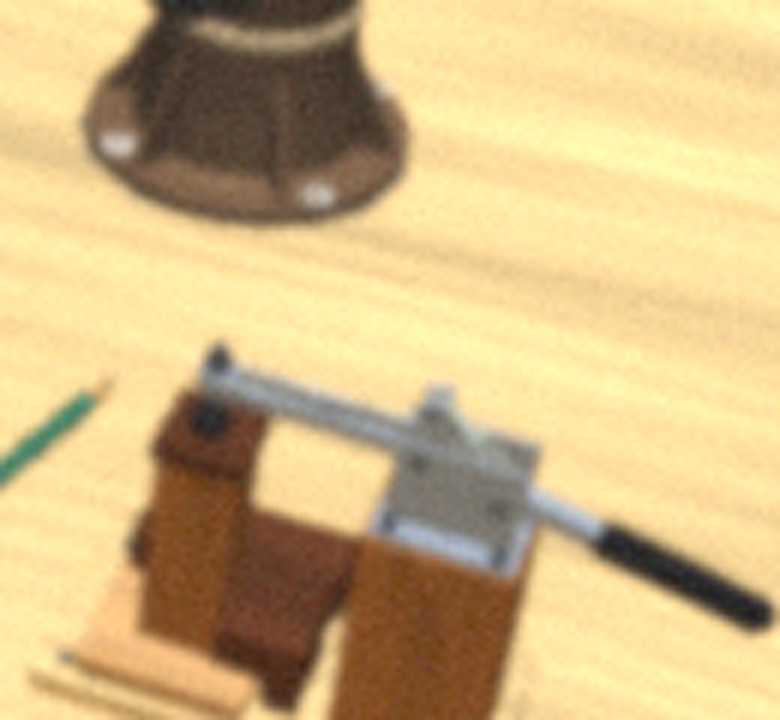

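View pics/z1.png

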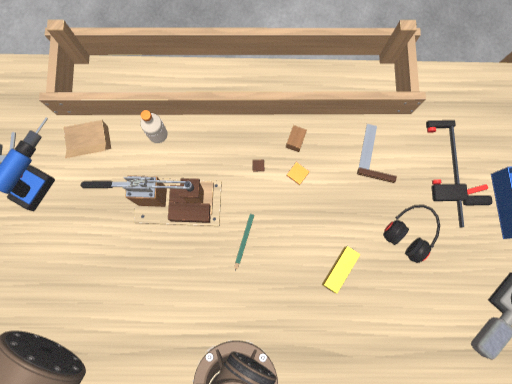

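The handle slopes at about -0.22 rad below level, so it's locked. The spindle foot rests on the pad at crop (208,415), the column is upright in the corner, and the bystanders are at their original pixels. Handing in.

```bash
python3 -c "
from station import ctrl
print(ctrl.hand_in())"
```

```text
the job is handed in; nothing more can be done
None
```

The job is done and handed in at about 39 s of the 72 s allowed. The column stands heavy end down in the corner, with the pad on top and the clamp locked.

- **Heavy end:** I picked the column up level by its middle. The wrist moment flipped sign when I turned it by about 134°, and both readings fit a centre of mass 21 mm off once corrected for tool tilt. The heavy end was the one that lay towards +y.
- **Column:** I pressed it against both fences with about 5 N each, then let go. Its top measured (0.522, 0.125, 0.163) at yaw -1.2°, which matches the jig. After the pad first went on, its base had not moved (shift about 0.1 px).
- **Pad:** The first lowering went on pressing after contact, up to 23 N, and the pad ended about 2.5 mm off centre in x. I centred it with a light squeeze. The check before clamping put it within 0.5 mm of the column's axis; after clamping it measured (0.522, 0.126).
- **Clamp:** I pressed the handle to its stop with about 16 N. Depth puts it about 0.22 rad below level, and the spindle foot is on the pad.
- **Bystanders:** The offcut, pencil, try square and glue bottle look unmoved in the last top view.

**Not confirmed:** I couldn't see directly between the column and the fences. That it is snug rests on the contact forces and on positions good to about 1–2 mm. A second check of the column base, after centring the pad, was blocked by the arm and gave no usable result; in the last pictures the column stands upright in the corner.

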